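# Pack the neck-profile gauges from the rack into their case

### The arm

A 6-joint arm with a two-finger parallel gripper is mounted at the origin on a cart in front of the work surface, level with it; the furniture and walls round the work are solid. World frame = base frame: x ahead of the robot, y to its left, z up, the work surface at z = 0. Lengths are in mm, angles in rad, forces in N, time in s.
With the tool pointing down it reaches from about 275 to 750 mm from the base axis. Payload 10.2 kg.
Tool frame: the origin (TCP) lies midway between the tips of the shut fingers; the grasp point (between the pads) lies 19 mm behind it; z points along the fingers, y is the line along which they close (so a half turn about z gives the same grasp; the last joint's range is limited). The gripper opens to 85 mm and grips with 20 to 120 N. Pads are 22 mm wide; open, the fingers measure 114 mm over their backs; the gripper's body (76 mm by 85 mm) begins 54 mm behind the grasp point. The pads swing forward as they close: fully open they stand 13 mm farther back than shut.
Start: joints at [-1.336, 0.313, 1.498, -0, 1.331, -0.223], TCP at [232.026, -470.951, 231.294] pointing down, gripper open.
Joint ranges: [-2.94, 2.94], [-0.97, 2.17], [0.19, 2.56], [-1.23, 4.37], [0.02, 3.11], [-2.88, 2.88]. Speed limits (rad/s): [2.39, 2.39, 3.01, 3.14, 3.14, 3.14].

### API

Orientations are given as a unit quaternion [w, x, y, z].
In Python, from rig import sense, capture, finish_job, find_in, place_of gives the robot as it stands. The module is installed in compiled form; this text tells all that it offers.
- The arm moves only by the shell command python3 -m jog 'ROWS' [FORCE]. ROWS is JSON, a list of rows, each an object of numbers: "tx", "ty", "tz": the shift along the tool's x, y, z in mm; "ax", "ay", "az": the turn, a rotation vector about the tool's x, y, z in rad; "jaw": the closure, from -1 (fully open) to 1 (shut), so that 0 is half open. In form: [{"tx": .., "ty": .., "tz": .., "ax": .., "ay": .., "az": .., "jaw": ..}, ...]. A call has 1 to 5 rows; each row shifts and turns the commanded pose from where the row before left it, along the tool's axes as they then stand; what a row does not reach is not made up. A row lasts 1/8 s, in which the tool goes at most 62.5 mm and 10.7 degrees, less where a joint would pass 70% of its speed; a pose out of reach is approached as far as the arm can. A call with a gripper value outside its range is refused whole. The fingers move at their own pace and stop on an object; FORCE is the grip in N (left out, the last holds). Time passes only in rows, so rows that do not move let the fingers close. It gives the time, the measured TCP pose, the force, the opening and the grip force at its end, in the units of the state.
- sense(): the state, without advancing time (a new reading comes with each control period).
- capture(name): name is "scene" or "top" or "wrist"; returns a dict with "color" (400x640x3 uint8, red, green, blue), "depth" (400x640 float32, mm along the optical axis (not along the pixel's ray), 0 where there is no reading), "fx", "fy", "cx", "cy" (pixels), "camera_from_world" (4x4, takes a point from world to camera coordinates); the wrist camera has in their place "mount" (4x4, takes a point from camera to tool coordinates, whose origin is the TCP and whose axes are the flange's). Camera axes: x right, y up, looking along -z (the intrinsics and any distortion apply to the point x, -y, -z); pixel columns grow to the right and rows downward; lengths in mm; the calibration is good to about 2 mm. A picture is of the moment at which its call begins: read the wrist's pose just before it.
- finish_job(): hands the job in; it is judged then, once.
Trained networks look in the newest picture that a camera, given by its name, has taken for a name from the list of things; names that differ only in an ending like _2 or _b are one class to them, and where a whole thing is asked for, a point or a joint stands for the part that bears it (a point fixed in the world has none). Each returns a list of dicts, best first, with "conf" (0 to 1); they miss things now and then, are a little off and sometimes report something else, mostly with a low value. They report only what shows in the picture. A call takes as long as a camera call.
- find_in(query, camera): "centre" ([column, row] in pixels, amid what is visible of it).
- place_of(query, camera): "centre" ([column, row] in pixels: a listed point, or the origin of a listed thing).
The state is a dict: "time_s": time; "joints": joint angles; "dq": joint speeds; "tau": joint torques, N m; "eef_pos": TCP position; "ee_rot": TCP orientation; "force": force on the tool from outside, world axes, zero at the start; "wrist_torque": the same for the moment, N m; "grip_width": opening from 0.0 (shut) to 1.0 (fully open); "grip_force": force on a finger pad.
Only numpy, scipy, OpenCV 4.12 (cv2) and the standard library are available. Lean on these libraries where they do the work, as an engineer would, in place of code of your own. Each camera call takes 0.05 s, during which the arm holds its last target. There are 200 camera calls.

### The job

Please pack the guitar-neck gauges: open the case, stand any black gauge you find in it in the little wooden tray (lying in it is fine too), then lift the coloured gauges off the rack's pegs and stand each fully down in the case slot marked with its own colour; a coloured gauge already in the case but in the wrong slot goes to its own slot too. When all are packed, shut the lid fully, and leave the other tools on the bench where they lie.

Things in the scene. Friction and masses are not known exactly. Their poses are not given: they have to be found in the camera images.
- rack: wooden rack, fixed, 290 mm wide along its y; three 8 mm steel pegs at its y = +95, 0, -95 mm stick out of its back rail towards its -x (the robot). Origin on the bench under the line where the gauges hang; front of the rail at x = +36 mm, top of the rail and posts 144 mm high.
- peg_mid (a point): top of the middle peg where a gauge hangs, 125 mm above the bench; axes as the rack. The peg is level; at x = -20 mm it turns up, its tip ends at x = -30 mm and 8 mm above this point. To come off, a gauge must be raised about 14 mm (more than 8, less than 20), then moved 55 mm or more along -x.
- case: pale wooden case with hinged lid, fixed, 162 (its x) by 80 (its y) mm, rim 46 mm high, 109 with the lid. Origin at the middle of its underside. Four upright slots 33 mm apart along its x, each 17 (x) by 52 mm (y), floor 6 mm above the bench, 40 mm deep, with a patch of its colour on both rims beside it.
- lid (a joint): angle of the case's lid, 0 shut to 1.85 open, upright at 1.57. Stiff hinge: stays where it is left (0.25 N m of friction, lid 0.2 kg). The lid is a hollow hood 63 mm high, all of it beyond the hinge (away from the robot) once upright.
- lid_pull (a point): centre of the lid's pull: a brass rod 14 mm thick and 40 mm long lying along case y, in front of the lid's lower front edge; it turns in the fingers when pinched on its two end faces. Moves with the lid.
- lid_hinge (a point): point on the hinge axis, at the middle of the case's far rim; the axis is the case's y. The pull lies 183 mm from it towards case -x and 9 mm above it when shut, 183 mm above and 9 mm beyond it when the lid is upright.
- tray: small open wooden tray, loose (140 g), 125 (its x) by 95 (its y) by 34 mm, walls 7 mm, floor 4 mm. Origin at the middle of its underside.
- gauge_red: red neck-profile gauge, a plate 12 mm thick (its x), 44 wide (its y), 88 high, 90 g; origin at the middle of its foot, z up. Two feet with an arch between; a hanging eye 22 wide (its y), 38 to 66 mm above the foot, goes through along x; solid bar above. Can be gripped across its 44 mm edges (along y) beside the eye and bar. If present, starts hanging by the eye on a peg of the rack.
- slot_red: the slot with red patches: origin at the middle of the slot's floor, z up, x across the slot (17 mm), y along it (52 mm). Fixed in the case; which slot is which colour varies.
- gauge_blue: blue neck-profile gauge, a plate 12 mm thick (its x), 44 wide (its y), 88 high, 90 g; origin at the middle of its foot, z up. Two feet with an arch between; a hanging eye 22 wide (its y), 38 to 66 mm above the foot, goes through along x; solid bar above. Can be gripped across its 44 mm edges (along y) beside the eye and bar. If present, starts hanging by the eye on a peg of the rack.
- slot_blue: the slot with blue patches: origin at the middle of the slot's floor, z up, x across the slot (17 mm), y along it (52 mm). Fixed in the case; which slot is which colour varies.
- gauge_yellow: yellow neck-profile gauge, a plate 12 mm thick (its x), 44 wide (its y), 88 high, 90 g; origin at the middle of its foot, z up. Two feet with an arch between; a hanging eye 22 wide (its y), 38 to 66 mm above the foot, goes through along x; solid bar above. Can be gripped across its 44 mm edges (along y) beside the eye and bar. If present, starts hanging by the eye on a peg of the rack.
- slot_yellow: the slot with yellow patches: origin at the middle of the slot's floor, z up, x across the slot (17 mm), y along it (52 mm). Fixed in the case; which slot is which colour varies.
- gauge_green: green neck-profile gauge, a plate 12 mm thick (its x), 44 wide (its y), 88 high, 90 g; origin at the middle of its foot, z up. Two feet with an arch between; a hanging eye 22 wide (its y), 38 to 66 mm above the foot, goes through along x; solid bar above. Can be gripped across its 44 mm edges (along y) beside the eye and bar. Starts in the case, in its own or another slot.
- slot_green: the slot with green patches: origin at the middle of the slot's floor, z up, x across the slot (17 mm), y along it (52 mm). Fixed in the case; which slot is which colour varies.
- stray_a: black gauge of another set, a plate 12 mm thick (its x), 44 wide (its y), 75 high, without an eye; origin at the middle of its foot, z up. 80 g. If present, starts standing in one of the case's slots; can be gripped across its 44 mm edges.
- stray_a_mid (a point): middle of body stray_a, 37.5 mm above its foot
- stray_b: black gauge of another set, a plate 12 mm thick (its x), 44 wide (its y), 75 high, without an eye; origin at the middle of its foot, z up. 80 g. If present, starts standing in one of the case's slots; can be gripped across its 44 mm edges.
- stray_b_mid (a point): middle of body stray_b, 37.5 mm above its foot
- chisel_red: chisel with a red handle, 225 mm long, lying loose on the bench; a bystander to be left alone
- cork_block: cork sanding block, 106 mm long, 29 mm high, lying loose on the bench; a bystander to be left alone

How it is judged (in metres and radians):
On the way, in this order (a step that is already met when the one before it is completed fails the run):
1. the lid is open (value of joint lid above 1.2 rad), for 0.2 s.
2. black gauges in the tray, every coloured gauge down in the slot of its colour (x of gauge_red in the frame of slot_red between -0.007 and 0.007 m and y of gauge_red in the frame of slot_red between -0.008 and 0.008 m and z of gauge_red in the frame of slot_red between -0.004 and 0.006 m and angle between each of gauge_red, gauge_blue, gauge_yellow, gauge_green's own z axis and vertical below 0.26 rad and linear speed of each of gauge_red, gauge_blue, gauge_yellow, gauge_green, stray_a, stray_b below 0.03 m/s and x of gauge_blue in the frame of slot_blue between -0.007 and 0.007 m and y of gauge_blue in the frame of slot_blue between -0.008 and 0.008 m and z of gauge_blue in the frame of slot_blue between -0.004 and 0.006 m and x of gauge_yellow in the frame of slot_yellow between -0.007 and 0.007 m and y of gauge_yellow in the frame of slot_yellow between -0.008 and 0.008 m and z of gauge_yellow in the frame of slot_yellow between -0.004 and 0.006 m and x of gauge_green in the frame of slot_green between -0.007 and 0.007 m and y of gauge_green in the frame of slot_green between -0.008 and 0.008 m and z of gauge_green in the frame of slot_green between -0.004 and 0.006 m and x of stray_a_mid in the frame of tray between -0.062 and 0.062 m and y of stray_a_mid in the frame of tray between -0.048 and 0.048 m and z of each of stray_a_mid, stray_b_mid in the frame of tray below 0.08 m and x of stray_b_mid in the frame of tray between -0.062 and 0.062 m and y of stray_b_mid in the frame of tray between -0.048 and 0.048 m), for 0.2 s.
3. the lid is shut (value of joint lid below 0.05 rad), for 0.2 s.
At the end, for the whole second after the job is handed in: Each coloured gauge present stands in its colour's slot (7 mm across, 8 mm along, foot within 6 mm of the floor, under 15 deg off upright); each black gauge is in the tray (its middle over the tray, under 80 mm above its underside); lid below 0.05 rad; all at rest (all of step 2 and value of joint lid below 0.05 rad); the robot touches nothing.
It fails at once if the chisel red is moved more than 40 mm (distance of chisel_red from where it was at the start of the episode above 0.04 m).
It fails at once if the cork block is moved more than 40 mm (distance of cork_block from where it was at the start of the episode above 0.04 m).
Of gauge_red, gauge_blue, gauge_yellow only 2 to 3 are there at a start; the rules pass over those that are not, and their reading is None.
Of stray_a, stray_b only 1 to 2 are there at a start; the rules pass over those that are not, and their reading is None.
At some moment in a run one of tray may be knocked a few centimetres aside while the robot is not near it.
It also fails if it takes over 210 s, if anything falls off the work surface, if the arm or the gripper's body presses on something with over 40 N, if the wrist force passes 120 N, or if a joint passes its speed limit or range.

## Working session

There is one attempt and no reset: what is moved stays moved. The work goes in short steps, Python scripts to look and compute and a shell command to move; the robot and the scene stay as the last step left them, time stands still between calls to the robot, and variables do not carry over. Pictures are saved under pics/ and viewed, at most 16 in all, crops included, and the job is handed in when it is done.

```bash
mkdir -p pics; cat > h.py <<'E'
import numpy as np, cv2
from rig import *
from scipy.spatial.transform import Rotation as R
def cap(n,save=None):
    s=sense(); c=capture(n)
    if n=="wrist":
        q=s["ee_rot"]; T=np.eye(4); T[:3,:3]=R.from_quat([q[1],q[2],q[3],q[0]]).as_matrix(); T[:3,3]=s["eef_pos"]
        c["wfc"]=T@c["mount"]
    else: c["wfc"]=np.linalg.inv(c["camera_from_world"])
    if save: cv2.imwrite("pics/"+save,c["color"][:,:,::-1])
    return c
def ray(c,uv):
    d=np.array([(uv[0]-c["cx"])/c["fx"],-(uv[1]-c["cy"])/c["fy"],-1.])
    return c["wfc"][:3,3],c["wfc"][:3,:3]@d
def at_z(c,uv,z):
    o,d=ray(c,uv); return o+d*(z-o[2])/d[2]
def at_d(c,uv):
    u,v=int(round(uv[0])),int(round(uv[1])); p=c["depth"][max(v-1,0):v+2,max(u-1,0):u+2]; p=p[p>0]
    if len(p)==0: return None
    o,d=ray(c,uv); return o+d*np.median(p)
def cloud(c):
    v,u=np.mgrid[0:400,0:640]; z=c["depth"]
    P=np.stack([(u-c["cx"])/c["fx"]*z,-(v-c["cy"])/c["fy"]*z,-z],-1)
    return P@c["wfc"][:3,:3].T+c["wfc"][:3,3]
E
python3 - <<'E'
from h import *
np.set_printoptions(precision=1,suppress=True)
s=sense();print(s)
for n in("scene","top"):
    c=cap(n,n+"0.png"); print(n,c["wfc"].round(3).tolist(),c["fx"],c["cx"],c["cy"],[k for k in c])
    for q in ["rack","peg_mid","case","lid_pull","lid_hinge","tray","gauge_red","gauge_blue","gauge_yellow","gauge_green","stray_a","chisel_red","cork_block","slot_red","slot_blue","slot_yellow","slot_green"]:
        for r in place_of(q,n)[:2]:
            print(q,np.array(r["centre"]),round(r["conf"],2),at_d(c,r["centre"]),at_z(c,r["centre"],0))
E
```

```text
{'time_s': 0.0, 'joints': array([-1.3,  0.3,  1.5,  0. ,  1.3, -0.2]), 'dq': array([-0.,  0., -0., -0., -0.,  0.]), 'tau': array([ -0. , -41.2, -26. ,  -0. ,   0. ,  -0. ]), 'eef_pos': array([ 232. , -470.7,  230.7]), 'ee_rot': array([-0. ,  1. ,  0.2,  0. ]), 'force': array([ 0.6,  0.3, -0.3]), 'wrist_torque': array([-0., -0., -0.]), 'grip_force': 0.0, 'grip_width': 0.9984942576506499}
scene [[0.374, 0.557, -0.741, -600.201], [-0.927, 0.216, -0.306, -411.128], [-0.011, 0.802, 0.597, 1016.771], [0.0, 0.0, 0.0, 1.0]] 489.9371075596807 309.5431791785306 198.3812328149203 ['color', 'depth', 'fx', 'fy', 'cx', 'cy', 'camera_from_world', 'wfc']
rack [400.  260.9] 0.58 [ 470.  -255.4    1. ] [ 471.1 -255.3    0. ]
peg_mid [409.7 226.6] 0.74 [ 476.3 -268.2  132.1] [ 637.  -246.9    0. ]
case [240.6 203.1] 0.67 [468.2 268.6  72.9] [550.7 321.1   0. ]
lid_pull [231.2 211.1] 0.66 [436.7 286.8  58.4] [499.8 329.3  -0. ]
lid_hinge [248.  179.6] 0.7 [546.5 279.6 110.9] [687.  364.2   0. ]
tray [303.3 242.1] 0.62 [438.8  41.    5. ] [443.9  43.2   0. ]
gauge_red [401.9 245.3] 0.84 [ 525.7 -246.6   
[... 918 characters left out ...]
1.2 227.7] 0.51 [ 474.6 -372.3   14.6] [ 474.8 -377.7    0. ]
lid_hinge [232.7 178.7] 0.7 [608.2 314.2 109.3] [624.  341.5   0. ]
gauge_red [425.7 226.7] 0.67 [ 475.3 -241.5   94. ] [ 477.1 -267.1    0. ]
gauge_blue [242.9 205.4] 0.67 [531.4 282.7 109.4] [539.4 306.8   0. ]
gauge_blue [233.3 178.8] 0.18 [607.9 312.5 109.3] [623.7 339.6   0. ]
gauge_yellow [461.1 224.6] 0.54 [ 481.2 -329.9  129.9] [ 484.5 -377.6    0. ]
gauge_green [325.5 235.9] 0.72 [445.9  45.8   5.4] [445.8  45.8   0. ]
chisel_red [194.7 214.1] 0.63 [510.  452.3  16.3] [510.8 458.    0. ]
cork_block [292.6 171.5] 0.85 [643.9 149.3  27.8] [648.5 151.7   0. ]
slot_blue [234. 176.] 0.23 [615.9 310.5 109.8] [632.7 337.6   0. ]
```

View pics/scene0.png

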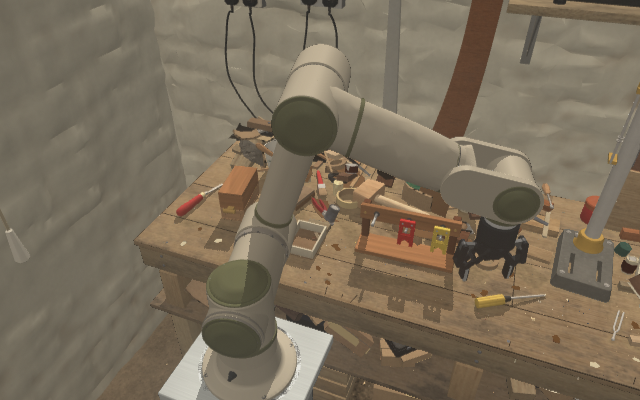

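View pics/top0.png

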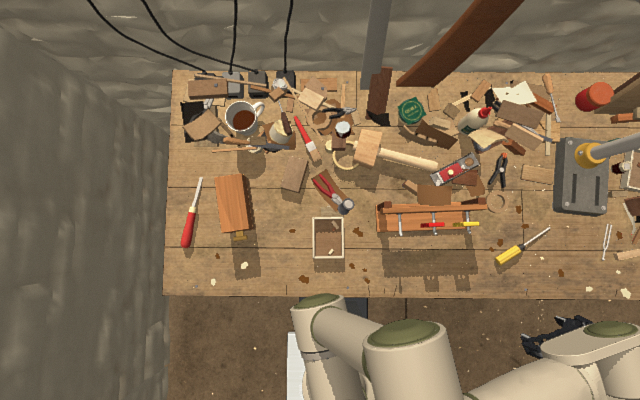

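```bash
python3 - <<'E'
from h import *
np.set_printoptions(precision=1,suppress=True)
c=cap("top"); P=cloud(c)
def box(name,sl,zl,zh,z=None):
    M=np.zeros((400,640),bool); M[sl]=True
    m=M&(P[...,2]>zl)&(P[...,2]<zh); X=P[m]
    print(name,len(X),X.mean(0),cv2.minAreaRect(X[:,:2].astype(np.float32)))
    return m
box("lid",np.s_[165:250,212:255],100,115)
box("pull",np.s_[230:245,228:250],50,75)
box("tray",np.s_[210:262,308:348],27,42)
m=box("rail",np.s_[195:240,370:495],138,152)
m=box("posts",np.s_[195:240,370:495],120,152)
C=cv2.cvtColor(c["color"],cv2.COLOR_RGB2HSV)
for n,lo,hi in(("red",0,6),("yel",22,33)):
    m=(C[...,0]>=lo)&(C[...,0]<=hi)&(C[...,1]>170)&(C[...,2]>120); m[:200]=0;m[240:]=0;m[:,:400]=0; m[:,485:]=0
    v,u=np.nonzero(m); print(n,len(u),u.min(),u.max(),v.min(),v.max(),np.median(P[m],0), P[m].max(0))
cv2.imwrite("pics/crop1.png",cv2.resize(c["color"][165:265,180:500,::-1],(800,250),interpolation=cv2.INTER_CUBIC))
E
```

```text
lid 1598 [538.9 316.1 109.3] ((539.7132568359375, 317.0962219238281), (162.59219360351562, 81.06640625), 9.084866523742676)
pull 106 [444.8 301.5  60.7] ((445.5356140136719, 304.4093933105469), (28.078218460083008, 46.13825988769531), 9.670004844665527)
tray 294 [440.2  39.8  34.4] ((441.56732177734375, 39.70362091064453), (124.10879516601562, 94.54238891601562), 0.6114914417266846)
rail 866 [ 520.4 -261.   143.8] ((512.178955078125, -254.42723083496094), (78.02133178710938, 289.8203125), 2.729149580001831)
posts 1139 [ 514.3 -258.6  139.7] ((501.9747009277344, -254.68231201171875), (98.43096160888672, 290.2825012207031), 2.729149341583252)
red 75 422 444 222 226 [ 481.8 -254.9  146.6] [ 491.6 -233.5  151.2]
yel 84 453 478 222 226 [ 482.8 -340.   146.3] [ 488.5 -327.7  151. ]
```

View pics/crop1.png

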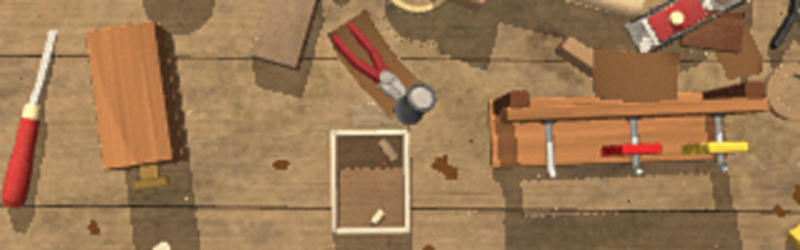

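```bash
cat > plan.py <<'E'
import sys
from h import *
def tool(yaw,tilt): return R.from_euler('z',yaw,degrees=True)*R.from_euler('x',np.pi)*R.from_euler('y',tilt)
def plan(p,yaw,tilt=0.,cmd=None):
    s=sense(); q=s["ee_rot"]; A=R.from_quat([q[1],q[2],q[3],q[0]]); B=tool(yaw,tilt)
    r=(A.inv()*B).as_rotvec(); a=np.linalg.norm(r); n=int(np.ceil(a/0.18))
    d=B.inv().apply(np.array(p)-(s["eef_pos"] if cmd is None else cmd)); L=np.linalg.norm(d); k=max(1,int(np.ceil(L/62)))
    print("t%.1f"%s["time_s"],"pos",s["eef_pos"].round(1),"| turn",n,"x",(r/max(n,1)).round(3),"| shift",k,"x",(d/k).round(1),"f",s["force"].round(1),"w",round(s["grip_width"],3))
if __name__=="__main__":
    a=[float(v) for v in sys.argv[1:]]; plan(a[:3],a[3],a[4] if len(a)>4 else 0)
E
python3 plan.py 420 0 260 9.1 .25
python3 - <<'E'
import numpy as np
from plan import *
f=np.array([np.cos(np.radians(9.1)),np.sin(np.radians(9.1)),0]); H=np.array([539.7,317.1,46])+f*81
B=tool(9.1,.25); last=None
for th in np.arange(0,1.86,.1321):
    g=H+f*(-183*np.cos(th)+9*np.sin(th))+np.array([0,0,183*np.sin(th)+9*np.cos(th)])
    t=g+B.apply([0,0,16]); print(round(th,2),t.round(1),None if last is None else B.inv().apply(t-last).round(1)); last=t
E
```

```text
t1.9 pos [ 232.  -470.9  231.3] | turn 3 x [-0.012  0.083  0.099] | shift 9 x [ 28.8 -48.4   4.1] f [0.2 0.3 0.4] w 0.998
0.0 [442.9 301.6  39.5] None
0.13 [445.6 302.   63.5] [  8.6   0.  -22.6]
0.26 [451.5 303.   87. ] [ 11.5  -0.  -21.3]
0.4 [460.3 304.4 109.4] [ 14.2   0.  -19.6]
0.53 [472.  306.3 130.5] [ 16.7   0.  -17.5]
0.66 [486.3 308.6 149.9] [ 18.8  -0.  -15.2]
0.79 [503.1 311.2 167.1] [ 20.7   0.  -12.5]
0.92 [521.9 314.2 182. ] [22.2 -0.  -9.7]
1.06 [542.5 317.5 194.3] [23.2  0.  -6.7]
1.19 [564.5 321.1 203.7] [23.9 -0.  -3.6]
1.32 [587.5 324.8 210. ] [24.2 -0.  -0.4]
1.45 [611.2 328.6 213.3] [24.   0.   2.8]
1.59 [635.1 332.4 213.3] [23.4 -0.   5.9]
1.72 [658.8 336.2 210.2] [22.5  0.   9. ]
1.85 [681.8 339.9 204. ] [21.1  0.  11.8]
```

```bash
python3 -m jog '[{"ax":-0.012,"ay":0.083,"az":0.099},{"ax":-0.012,"ay":0.083,"az":0.099},{"ax":-0.012,"ay":0.083,"az":0.099},{"tx":28.8,"ty":-48.4,"tz":4},{"tx":28.8,"ty":-48.4,"tz":4}]'
python3 -m jog '[{"tx":28.8,"ty":-48.4,"tz":4},{"tx":28.8,"ty":-48.4,"tz":4},{"tx":28.8,"ty":-48.4,"tz":4},{"tx":28.8,"ty":-48.4,"tz":4},{"tx":28.8,"ty":-48.4,"tz":4}]'
python3 -m jog '[{"tx":28.8,"ty":-48.4,"tz":4},{"tx":28.8,"ty":-48.4,"tz":4},{}]'
python3 plan.py 438 301 110 9.1 .25
```

```text
t1.9 pos [ 232.  -470.9  231.3] | turn 3 x [-0.012  0.083  0.099] | shift 14 x [ 20.4 -52.1  14.1] f [0.2 0.3 0.4] w 0.998schema error: expected keys tx, ty, tz, ax, ay, az, jaw
schema error: expected keys tx, ty, tz, ax, ay, az, jaw
schema error: expected keys tx, ty, tz, ax, ay, az, jaw
```

```bash
python3 -m jog '[{"tx":0,"ty":0,"tz":0,"ax":-0.012,"ay":0.083,"az":0.099,"jaw":-1},{"tx":0,"ty":0,"tz":0,"ax":-0.012,"ay":0.083,"az":0.099,"jaw":-1},{"tx":0,"ty":0,"tz":0,"ax":-0.012,"ay":0.083,"az":0.099,"jaw":-1},{"tx":28.8,"ty":-48.4,"tz":4,"ax":0,"ay":0,"az":0,"jaw":-1},{"tx":28.8,"ty":-48.4,"tz":4,"ax":0,"ay":0,"az":0,"jaw":-1}]'
python3 -m jog '[{"tx":28.8,"ty":-48.4,"tz":4,"ax":0,"ay":0,"az":0,"jaw":-1},{"tx":28.8,"ty":-48.4,"tz":4,"ax":0,"ay":0,"az":0,"jaw":-1},{"tx":28.8,"ty":-48.4,"tz":4,"ax":0,"ay":0,"az":0,"jaw":-1},{"tx":28.8,"ty":-48.4,"tz":4,"ax":0,"ay":0,"az":0,"jaw":-1},{"tx":28.8,"ty":-48.4,"tz":4,"ax":0,"ay":0,"az":0,"jaw":-1}]'
python3 -m jog '[{"tx":28.8,"ty":-48.4,"tz":4,"ax":0,"ay":0,"az":0,"jaw":-1},{"tx":28.8,"ty":-48.4,"tz":4,"ax":0,"ay":0,"az":0,"jaw":-1},{"tx":0,"ty":0,"tz":0,"ax":0,"ay":0,"az":0,"jaw":-1},{"tx":0,"ty":0,"tz":0,"ax":0,"ay":0,"az":0,"jaw":-1}]'
python3 plan.py 432 301 130 9.1 .25
```

```text
time_s: 2.48
eef_pos: [273.7, -365.1, 237.8]
ee_rot: [-0.011, 0.989, 0.078, 0.125]
force: [0.9, -0.2, -0.3]
grip_width: 1.001
grip_force: 0.0
time_s: 3.1
eef_pos: [378.3, -102.7, 255.1]
ee_rot: [-0.01, 0.989, 0.079, 0.125]
force: [1.1, -0.8, 0.3]
grip_width: 1.0
grip_force: 0.0
time_s: 3.6
eef_pos: [419.5, 0.1, 261.3]
ee_rot: [-0.011, 0.989, 0.079, 0.124]
force: [0.1, -1.1, 0.6]
grip_width: 1.005
grip_force: 0.0
t3.6 pos [4.195e+02 1.000e-01 2.613e+02] | turn 1 x [-0.001 -0.     0.001] | shift 6 x [  4.3 -49.2  23.7] f [ 0.1 -1.1  0.6] w 1.005
```

```bash
python3 -m jog '[{"tx":4.3,"ty":-49.2,"tz":23.7,"ax":0,"ay":0,"az":0,"jaw":-1},{"tx":4.3,"ty":-49.2,"tz":23.7,"ax":0,"ay":0,"az":0,"jaw":-1},{"tx":4.3,"ty":-49.2,"tz":23.7,"ax":0,"ay":0,"az":0,"jaw":-1},{"tx":4.3,"ty":-49.2,"tz":23.7,"ax":0,"ay":0,"az":0,"jaw":-1},{"tx":4.3,"ty":-49.2,"tz":23.7,"ax":0,"ay":0,"az":0,"jaw":-1}]' >/dev/null
python3 -m jog '[{"tx":4.3,"ty":-49.2,"tz":23.7,"ax":0,"ay":0,"az":0,"jaw":-1},{"tx":0,"ty":0,"tz":0,"ax":0,"ay":0,"az":0,"jaw":-0.4}]'
python3 - <<'E'
from plan import *
c=cap("wrist","w1.png")
for q in("lid_pull",):
    for r in place_of(q,"wrist")[:2]: print(q,r,at_z(c,r["centre"],55),at_d(c,r["centre"]))
plan([442.9,301.6,40],9.1,.25)
E
```

```text
time_s: 4.47
eef_pos: [432.1, 301.8, 128.4]
ee_rot: [-0.01, 0.989, 0.079, 0.123]
force: [-0.5, 0.1, 0.4]
grip_width: 0.817
grip_force: 0.0
lid_pull {'centre': [319.5, 224.1], 'conf': 0.83} [441.54325484 298.07394595  55.        ] [442.22013739 298.29909802  61.50376731]
t4.6 pos [432.9 300.1 130.3] | turn 1 x [-0.001 -0.    -0.001] | shift 2 x [-6.3  0.  45. ] f [ 0.3 -1.   1.2] w 0.7
```

View pics/w1.png

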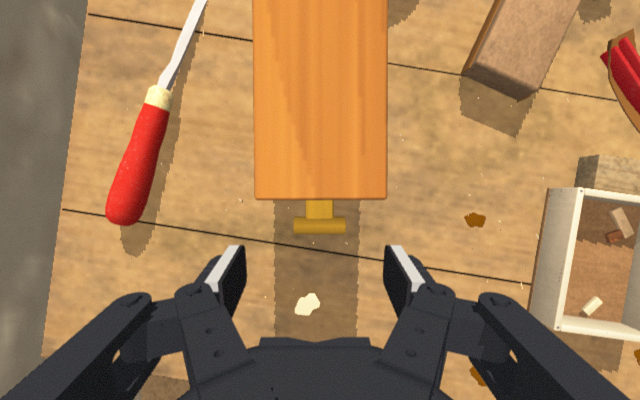

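```bash
python3 -m jog '[{"tx":-6,"ty":2.8,"tz":45,"ax":0,"ay":0,"az":0,"jaw":-0.4},{"tx":-5.5,"ty":0,"tz":45,"ax":0,"ay":0,"az":0,"jaw":-0.4},{"tx":0,"ty":0,"tz":0,"ax":0,"ay":0,"az":0,"jaw":-0.4},{"tx":0,"ty":0,"tz":0,"ax":0,"ay":0,"az":0,"jaw":0.5},{"tx":0,"ty":0,"tz":0,"ax":0,"ay":0,"az":0,"jaw":0.5}]' 30
python3 -m jog '[{"tx":0,"ty":0,"tz":0,"ax":0,"ay":0,"az":0,"jaw":0.5},{"tx":0,"ty":0,"tz":0,"ax":0,"ay":0,"az":0,"jaw":0.5}]'
```

```text
time_s: 5.2
eef_pos: [445.0, 300.3, 42.7]
ee_rot: [-0.011, 0.989, 0.079, 0.126]
force: [0.9, -8.0, 5.9]
grip_width: 0.46
grip_force: 30.5
time_s: 5.45
eef_pos: [444.9, 300.3, 42.7]
ee_rot: [-0.011, 0.989, 0.079, 0.126]
force: [-0.1, -6.5, 5.7]
grip_width: 0.459
grip_force: 30.5
```

```bash
python3 -m jog '[{"tx":8.6,"ty":-1,"tz":-22.6,"ax":0,"ay":0,"az":0,"jaw":0.5},{"tx":11.5,"ty":0,"tz":-21.3,"ax":0,"ay":0,"az":0,"jaw":0.5},{"tx":14.2,"ty":0,"tz":-19.6,"ax":0,"ay":0,"az":0,"jaw":0.5},{"tx":16.7,"ty":0,"tz":-17.5,"ax":0,"ay":0,"az":0,"jaw":0.5},{"tx":0,"ty":0,"tz":0,"ax":0,"ay":0,"az":0,"jaw":0.5}]'
python3 -m jog '[{"tx":18.8,"ty":0,"tz":-15.2,"ax":0,"ay":0,"az":0,"jaw":0.5},{"tx":20.7,"ty":0,"tz":-12.5,"ax":0,"ay":0,"az":0,"jaw":0.5},{"tx":22.2,"ty":0,"tz":-9.7,"ax":0,"ay":0,"az":0,"jaw":0.5},{"tx":23.2,"ty":0,"tz":-6.7,"ax":0,"ay":0,"az":0,"jaw":0.5},{"tx":0,"ty":0,"tz":0,"ax":0,"ay":0,"az":0,"jaw":0.5}]'

```

```text
time_s: 6.08
eef_pos: [473.8, 305.1, 134.4]
ee_rot: [-0.01, 0.989, 0.079, 0.126]
force: [1.5, -8.8, -0.8]
grip_width: 0.459
grip_force: 32.4
time_s: 6.7
eef_pos: [544.1, 316.6, 197.7]
ee_rot: [-0.01, 0.989, 0.079, 0.126]
force: [-0.6, -7.2, 5.3]
grip_width: 0.456
grip_force: 34.3
```

```bash
python3 -m jog '[{"tx":23.9,"ty":0,"tz":-3.6,"ax":0,"ay":0,"az":0,"jaw":0.5},{"tx":24.2,"ty":0,"tz":-0.4,"ax":0,"ay":0,"az":0,"jaw":0.5},{"tx":24,"ty":0,"tz":2.8,"ax":0,"ay":0,"az":0,"jaw":0.5},{"tx":23.4,"ty":0,"tz":5.9,"ax":0,"ay":0,"az":0,"jaw":0.5},{"tx":0,"ty":0,"tz":0,"ax":0,"ay":0,"az":0,"jaw":0.5}]'
python3 -m jog '[{"tx":22.5,"ty":0,"tz":9,"ax":0,"ay":0,"az":0,"jaw":0.5},{"tx":16,"ty":0,"tz":9,"ax":0,"ay":0,"az":0,"jaw":0.5},{"tx":0,"ty":0,"tz":0,"ax":0,"ay":0,"az":0,"jaw":0.5}]'

```

```text
time_s: 7.32
eef_pos: [637.0, 331.9, 217.1]
ee_rot: [-0.011, 0.989, 0.079, 0.127]
force: [1.2, -3.1, 6.4]
grip_width: 0.459
grip_force: 31.8
time_s: 7.7
eef_pos: [678.4, 338.7, 210.1]
ee_rot: [-0.011, 0.989, 0.079, 0.128]
force: [3.4, -2.8, 6.7]
grip_width: 0.458
grip_force: 32.3
```

```bash
python3 -m jog '[{"tx":0,"ty":0,"tz":0,"ax":0,"ay":0,"az":0,"jaw":-0.5},{"tx":0,"ty":0,"tz":0,"ax":0,"ay":0,"az":0,"jaw":-0.5},{"tx":-10,"ty":0,"tz":-50,"ax":0,"ay":0,"az":0,"jaw":-0.5},{"tx":-60,"ty":0,"tz":-10,"ax":0,"ay":0,"az":0,"jaw":-0.5},{"tx":-60,"ty":0,"tz":0,"ax":0,"ay":0,"az":0,"jaw":-0.5}]'
python3 -m jog '[{"tx":-60,"ty":0,"tz":0,"ax":0,"ay":-0.12,"az":0,"jaw":-0.5},{"tx":-15,"ty":0,"tz":0,"ax":0,"ay":-0.13,"az":0,"jaw":-0.5},{"tx":0,"ty":0,"tz":0,"ax":0,"ay":0,"az":0,"jaw":-0.5}]'
python3 - <<'E'
from plan import *
np.set_printoptions(precision=1,suppress=True)
c=cap("wrist","w2.png"); s=sense();print(s["eef_pos"],s["ee_rot"])
for q in("gauge_green","stray_a","slot_red","slot_blue","slot_yellow","slot_green"):
    for r in place_of(q,"wrist")[:2]: print(q,np.array(r["centre"]),round(r["conf"],2),at_z(c,r["centre"],6))
t=cap("top")
for q in("tray","lid_pull"):
    for r in place_of(q,"top")[:1]: print(q,r,at_d(t,r["centre"]))
E
```

```text
time_s: 8.32
eef_pos: [535.7, 316.4, 233.2]
ee_rot: [-0.011, 0.989, 0.079, 0.126]
force: [0.4, 0.2, -0.3]
grip_width: 0.751
grip_force: 0.0
time_s: 8.7
eef_pos: [465.8, 305.1, 215.6]
ee_rot: [-0.001, 0.997, 0.08, 0.001]
force: [-1.1, -0.0, 0.0]
grip_width: 0.75
grip_force: 0.0
[466.1 305.1 215.6] [-0.   1.   0.1  0. ]
gauge_green [311.8 123.7] 0.94 [528.8 317.4   6. ]
stray_a [312.6 153.6] 0.85 [494.9 311.    6. ]
slot_blue [484.6  44.5] 0.53 [640.4 145.6   6. ]
slot_yellow [317.2 150.8] 0.3 [499.  306.1   6. ]
tray {'centre': [320.3, 230.3], 'conf': 0.73} [463.1  62.2   3.4]
lid_pull {'centre': [213.1, 152.7], 'conf': 0.81} [658.7 338.  224.3]
```

View pics/w2.png

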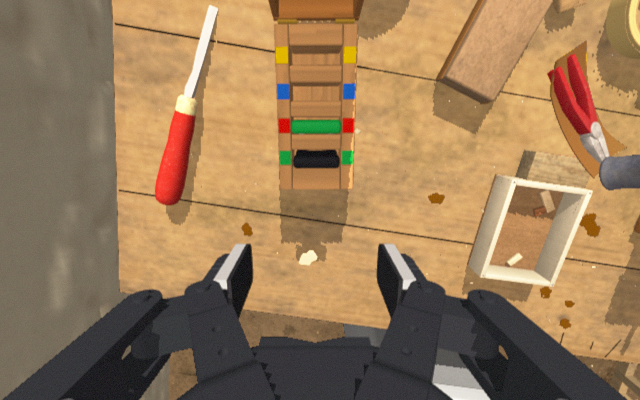

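```bash
python3 - <<'E'
from plan import *
np.set_printoptions(precision=1,suppress=True)
c=cap("wrist"); H=cv2.cvtColor(c["color"],cv2.COLOR_RGB2HSV)
seg={"yellow":(22,32,45,66),"blue":(100,125,80,102),"red":(0,8,115,135),"green":(50,85,148,168)}
L=[];Rr=[]
for k,(lo,hi,v0,v1) in seg.items():
    m=(H[...,0]>=lo)&(H[...,0]<=hi)&(H[...,1]>130)
    p=[]
    for u0,u1 in((272,294),(338,360)):
        v,u=np.nonzero(m[v0:v1,u0:u1]); p.append(at_z(c,[u.mean()+u0,v.mean()+v0],46))
    mid=(p[0]+p[1])/2; print(k,p[0],p[1],"mid",mid,"w",np.linalg.norm(p[0]-p[1])); L.append(mid)
d=L[0]-L[3]; print("yaw",np.degrees(np.arctan2(d[1],d[0])),"span",np.linalg.norm(d),"centre",np.mean(L,0))
m=(H[...,0]>=50)&(H[...,0]<=85)&(H[...,1]>130)
v,u=np.nonzero(m[115:140,293:338]); print("gauge green top",at_z(c,[u.mean()+293,v.mean()+115],94))
m=H[...,2]<60; v,u=np.nonzero(m[140:175,290:345]); print("black",u.min()+290,u.max()+290,v.min()+140,v.max()+140,at_z(c,[u.mean()+290,v.mean()+140],75))
plan([490.8,309.3,110],9.1)
E
```

```text
yellow [588.5 356.   46. ] [599.4 291.1  46. ] mid [594.  323.5  46. ] w 65.85071731231544
blue [556.  350.5  46. ] [566.6 285.6  46. ] mid [561.3 318.1  46. ] w 65.75096863496998
red [523.5 345.4  46. ] [534.  280.4  46. ] mid [528.7 312.9  46. ] w 65.82940346924609
green [491.  339.7  46. ] [501.5 274.7  46. ] mid [496.2 307.2  46. ] w 65.78063862087853
yaw 9.474647711610249 span 99.08911195684279 centre [545.1 315.4  46. ]
gauge green top [528.7 313.6  94. ]
black 294 338 150 166 [498.5 307.7  75. ]
t9.2 pos [465.6 305.  215.5] | turn 1 x [-0. -0.  0.] | shift 2 x [12.8 -0.1 52.8] f [0.2 0.7 0.3] w 0.756
```

```bash
python3 -m jog '[{"tx":12.8,"ty":0,"tz":50,"ax":0,"ay":0,"az":0,"jaw":-0.5},{"tx":12.8,"ty":1,"tz":50,"ax":0,"ay":0,"az":0,"jaw":-0.5},{"tx":0,"ty":0,"tz":0,"ax":0,"ay":0,"az":0,"jaw":-0.5}]'
python3 - <<'E'
from plan import *
np.set_printoptions(precision=1,suppress=True)
c=cap("wrist","w3.png"); print(c["mount"])
for q in("gauge_green","stray_a"):
    for r in place_of(q,"wrist")[:1]: print(q,np.array(r["centre"]),round(r["conf"],2),at_z(c,r["centre"],6))
E
```

```text
time_s: 9.62
eef_pos: [489.7, 307.4, 112.6]
ee_rot: [0.0, 0.997, 0.079, -0.003]
force: [-0.7, 0.3, -0.1]
grip_width: 0.75
grip_force: 0.0
[[  -0.     1.     0.3   70.6]
 [   1.     0.    -0.     1. ]
 [  -0.     0.3   -1.  -142.8]
 [   0.     0.     0.     1. ]]
gauge_green [312.6 152.8] 0.77 [530.6 314.3   6. ]
stray_a [313.1 193.5] 0.68 [495.6 308.3   6. ]
```

View pics/w3.png

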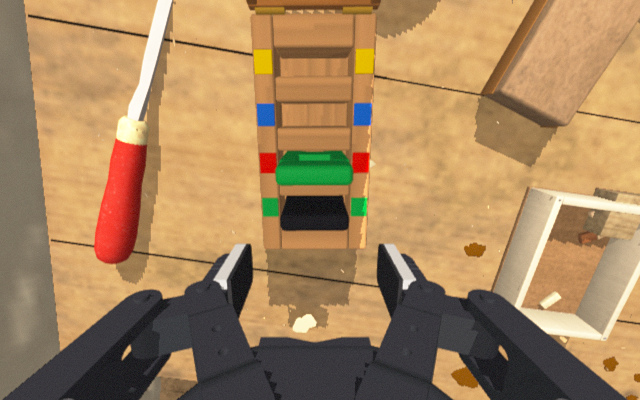

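```bash
cat > patches.py <<'E'
from plan import *
np.set_printoptions(precision=1,suppress=True)
def patches(c):
    H=cv2.cvtColor(c["color"],cv2.COLOR_RGB2HSV); out={}
    for k,lo,hi in(("yellow",22,32),("blue",100,125),("red",0,8),("green",50,85)):
        m=((H[...,0]>=lo)&(H[...,0]<=hi)&(H[...,1]>130)&(H[...,2]>70)).astype(np.uint8)
        n,_,st,ce=cv2.connectedComponentsWithStats(m)
        q=[(st[i,4],at_z(c,ce[i],46)) for i in range(1,n) if st[i,4]>60 and st[i,2]<35 and st[i,3]<35]
        for i,a in enumerate(q):
            for b in q[i+1:]:
                if abs(np.linalg.norm(a[1]-b[1])-66)<4: out[k]=(a[1]+b[1])/2
    return out
if __name__=="__main__":
    print(patches(cap("wrist")), sense()["eef_pos"])
E
python3 patches.py
```

```text
{'yellow': array([594. , 323.6,  46. ]), 'blue': array([561.5, 318.2,  46. ]), 'red': array([529. , 312.9,  46. ]), 'green': array([496.1, 307.4,  46. ])} [491.7 308.7 118.1]
```

```bash
python3 plan.py 496 307.5 50 9.4; python3 -m jog '[{"tx":4,"ty":1.9,"tz":34,"ax":0,"ay":0,"az":-0.005,"jaw":-0.5},{"tx":0,"ty":0,"tz":34,"ax":0,"ay":0,"az":0,"jaw":-0.5},{"tx":0,"ty":0,"tz":0,"ax":0,"ay":0,"az":0,"jaw":-0.5},{"tx":0,"ty":0,"tz":0,"ax":0,"ay":0,"az":0,"jaw":0.5},{"tx":0,"ty":0,"tz":0,"ax":0,"ay":0,"az":0,"jaw":0.5}]' 40
python3 -m jog '[{"tx":0,"ty":0,"tz":0,"ax":0,"ay":0,"az":0,"jaw":0.5},{"tx":0,"ty":0,"tz":0,"ax":0,"ay":0,"az":0,"jaw":0.5}]'
```

```text
t9.8 pos [491.7 308.7 118.1] | turn 1 x [-0.002 -0.004 -0.004] | shift 2 x [ 2.   0.9 34. ] f [ 0.8 -0.8  0.5] w 0.754
time_s: 10.45
eef_pos: [496.5, 307.6, 50.1]
ee_rot: [-0.001, 0.997, 0.082, 0.002]
force: [-1.5, 0.9, 8.4]
grip_width: 0.503
grip_force: 40.7
time_s: 10.7
eef_pos: [496.4, 307.6, 50.1]
ee_rot: [-0.001, 0.997, 0.082, 0.002]
force: [0.6, -0.4, 7.6]
grip_width: 0.51
grip_force: 40.7
```

```bash
python3 -m jog '[{"tx":0,"ty":0,"tz":-40,"ax":0,"ay":0,"az":0,"jaw":0.5},{"tx":0,"ty":0,"tz":-50,"ax":0,"ay":0,"az":0,"jaw":0.5},{"tx":0,"ty":0,"tz":-20,"ax":0,"ay":0,"az":0,"jaw":0.5},{"tx":0,"ty":0,"tz":0,"ax":0,"ay":0,"az":0,"jaw":0.5}]'
cat > tray.py <<'E'
from plan import *
np.set_printoptions(precision=1,suppress=True)
def tray(c):
    P=cloud(c); m=(P[...,2]>27)&(P[...,2]<42)&(P[...,0]>370)&(P[...,0]<560)&(P[...,1]>-40)&(P[...,1]<200)
    X=P[m]; return len(X),cv2.minAreaRect(X[:,:2].astype(np.float32))
if __name__=="__main__":
    for n in("top","wrist"): print(n,tray(cap(n,"tray_"+n+".png")))
    plan([450,70,160],9.4)
E
python3 tray.py
```

```text
time_s: 11.2
eef_pos: [496.0, 307.2, 159.8]
ee_rot: [-0.001, 0.997, 0.082, 0.002]
force: [-0.0, -0.5, -1.8]
grip_width: 0.506
grip_force: 41.3
top (372, ((482.6240234375, 58.42485046386719), (152.4026641845703, 125.27226257324219), 0.49833208322525024))
wrist (4483, ((483.372314453125, 63.563480377197266), (153.1138153076172, 116.91022491455078), 0.06172878295183182))
t11.3 pos [494.9 306.8 157. ] | turn 1 x [-0.  0.  0.] | shift 4 x [-20.7  56.6  -0.7] f [-0.7 -0.6 -0.3] w 0.507
```

```bash
python3 - <<'E'
s=open('tray.py').read()
s=s.replace("    X=P[m]; return","    n,lab,st,_=cv2.connectedComponentsWithStats(cv2.dilate(m.astype(np.uint8),np.ones((3,3)))); i=1+st[1:,4].argmax(); m&=lab==i\n    H=cv2.cvtColor(c['color'],cv2.COLOR_RGB2HSV); m&=H[...,1]<75\n    X=P[m]; return")
open('tray.py','w').write(s)
E
python3 tray.py; python3 -c "
import cv2
a=cv2.imread('pics/tray_top.png')[200:270,280:370];b=cv2.imread('pics/tray_wrist.png')
cv2.imwrite('pics/tt.png',cv2.hconcat([cv2.resize(a,(480,373)),cv2.resize(b,(300,373),interpolation=3)]))"
```

```text
top (316, ((482.46673583984375, 58.28483963012695), (152.02125549316406, 125.41563415527344), 0.5035672783851624))
wrist (3658, ((469.6396789550781, 73.18672180175781), (124.82867431640625, 96.29063415527344), 1.1017615795135498))
t11.4 pos [494.8 306.7 156.4] | turn 1 x [-0.  0.  0.] | shift 4 x [-20.7  56.6  -0.9] f [-0.1 -0.4 -0.3] w 0.506
```

View pics/tt.png

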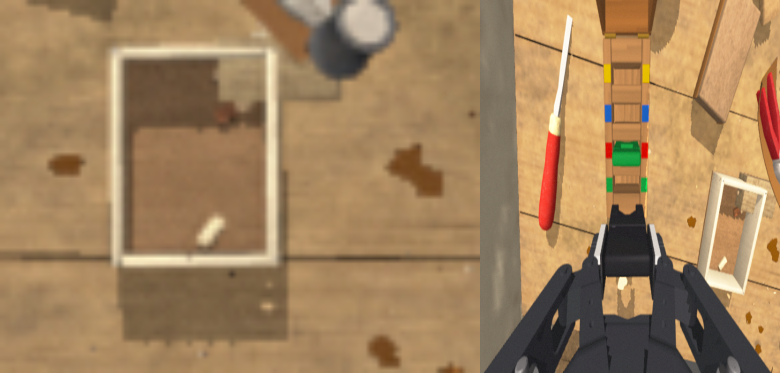

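```bash
python3 -m jog '[{"tx":0,"ty":55,"tz":0,"ax":0,"ay":0,"az":0.07,"jaw":0.5},{"tx":0,"ty":58,"tz":0,"ax":0,"ay":0,"az":0.07,"jaw":0.5},{"tx":0,"ty":60,"tz":0,"ax":0,"ay":0,"az":0,"jaw":0.5},{"tx":0,"ty":55,"tz":0,"ax":0,"ay":0,"az":0,"jaw":0.5},{"tx":0,"ty":0,"tz":0,"ax":0,"ay":0,"az":0,"jaw":0.5}]'
python3 - <<'E'
from tray import *
print(tray(cap("wrist"))); plan([467,69,50],1)
E
```

```text
time_s: 12.02
eef_pos: [512.4, 76.9, 156.4]
ee_rot: [-0.001, 1.0, 0.01, -0.001]
force: [0.2, 0.4, -1.0]
grip_width: 0.51
grip_force: 41.4
(1553, ((496.6069030761719, 73.32817077636719), (71.26717376708984, 95.0528793334961), 1.2601920366287231))
t12.1 pos [512.3  78.7 156.5] | turn 1 x [-0.  0.  0.] | shift 2 x [-22.7   4.5  53.3] f [-0.5  1.  -0.7] w 0.512
```

```bash
python3 -m jog '[{"tx":-42.8,"ty":4.6,"tz":0,"ax":0,"ay":0,"az":0,"jaw":0.5},{"tx":0,"ty":0,"tz":55,"ax":0,"ay":0,"az":0,"jaw":0.5},{"tx":0,"ty":0,"tz":40,"ax":0,"ay":0,"az":0,"jaw":0.5},{"tx":0,"ty":0,"tz":11,"ax":0,"ay":0,"az":0,"jaw":0.5},{"tx":0,"ty":0,"tz":0,"ax":0,"ay":0,"az":0,"jaw":0.5}]'
python3 -m jog '[{"tx":0,"ty":0,"tz":1.5,"ax":0,"ay":0,"az":0,"jaw":0.5},{"tx":0,"ty":0,"tz":0,"ax":0,"ay":0,"az":0,"jaw":0.5}]'
```

```text
time_s: 12.7
eef_pos: [470.1, 75.0, 51.4]
ee_rot: [-0.001, 1.0, 0.013, 0.0]
force: [0.1, 0.8, -0.2]
grip_width: 0.509
grip_force: 41.4
time_s: 12.95
eef_pos: [470.5, 74.5, 50.6]
ee_rot: [-0.001, 1.0, 0.012, 0.001]
force: [-0.3, -0.1, -0.5]
grip_width: 0.501
grip_force: 41.4
```

```bash
python3 -m jog '[{"tx":0,"ty":0,"tz":2,"ax":0,"ay":0,"az":0,"jaw":0.5},{"tx":0,"ty":0,"tz":0,"ax":0,"ay":0,"az":0,"jaw":0.5}]'
python3 -m jog '[{"tx":0,"ty":0,"tz":0,"ax":0,"ay":0,"az":0,"jaw":0.0},{"tx":0,"ty":0,"tz":0,"ax":0,"ay":0,"az":0,"jaw":-0.5},{"tx":0,"ty":0,"tz":-30,"ax":0,"ay":0,"az":0,"jaw":-0.5},{"tx":0,"ty":0,"tz":-60,"ax":0,"ay":0,"az":0,"jaw":-0.5},{"tx":0,"ty":0,"tz":-30,"ax":0,"ay":0,"az":0,"jaw":-0.5}]'
python3 - <<'E'
from tray import *
c=cap("wrist","w4.png")
for r in place_of("stray_a_mid","wrist")[:1]: print(r,at_z(c,r["centre"],41))
plan([528.9,312.9,130],9.4)
E
```

```text
time_s: 13.2
eef_pos: [470.3, 74.4, 48.1]
ee_rot: [-0.001, 1.0, 0.012, 0.001]
force: [1.4, 1.6, 3.3]
grip_width: 0.504
grip_force: 41.7
time_s: 13.82
eef_pos: [470.3, 74.2, 170.2]
ee_rot: [-0.001, 1.0, 0.012, 0.002]
force: [0.3, 0.1, 0.7]
grip_width: 0.746
grip_force: 0.0
{'centre': [76.4, 121.9], 'conf': 0.69} [532.6 287.9  41. ]
t13.9 pos [471.1  74.2 170.6] | turn 1 x [-0.  -0.  -0.1] | shift 5 x [ 19.2 -45.2   8.1] f [ 0.1  0.6 -0.4] w 0.75
```

View pics/w4.png

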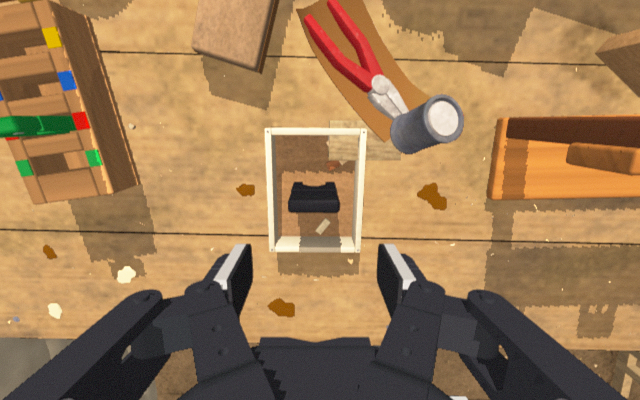

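```bash
python3 -m jog '[{"tx":0,"ty":0,"tz":0,"ax":0,"ay":0,"az":-0.146,"jaw":-0.5},{"tx":19.2,"ty":-45.2,"tz":0,"ax":0,"ay":0,"az":0,"jaw":-0.5},{"tx":19.2,"ty":-45.2,"tz":0,"ax":0,"ay":0,"az":0,"jaw":-0.5},{"tx":19.2,"ty":-45.2,"tz":8,"ax":0,"ay":0,"az":0,"jaw":-0.5},{"tx":19.2,"ty":-45.2,"tz":16,"ax":0,"ay":0,"az":0,"jaw":-0.5}]'
python3 -m jog '[{"tx":19.2,"ty":-45.2,"tz":16,"ax":0,"ay":0,"az":0,"jaw":-0.5},{"tx":0,"ty":0,"tz":0,"ax":0,"ay":0,"az":0,"jaw":-0.5},{"tx":0,"ty":0,"tz":0,"ax":0,"ay":0,"az":0,"jaw":-0.5}]'
python3 patches.py; python3 plan.py 528.9 312.9 58 9.4
```

```text
time_s: 14.55
eef_pos: [514.9, 267.0, 142.9]
ee_rot: [-0.001, 0.996, 0.085, 0.0]
force: [0.1, 0.3, -0.3]
grip_width: 0.75
grip_force: 0.0
time_s: 14.92
eef_pos: [525.8, 312.8, 127.3]
ee_rot: [-0.0, 0.996, 0.085, -0.0]
force: [-0.5, -0.8, 0.6]
grip_width: 0.752
grip_force: 0.0
{'yellow': array([594. , 323.6,  46. ]), 'blue': array([561.4, 318.1,  46. ]), 'red': array([528.7, 312.8,  46. ]), 'green': array([496.1, 307.4,  46. ])} [526.1 312.4 127.9]
t15.0 pos [526.1 312.4 127.9] | turn 1 x [-0.001 -0.     0.006] | shift 2 x [ 1.4  0.  34.9] f [ 0.5 -0.5  0.8] w 0.748
```

```bash
python3 -m jog '[{"tx":2.8,"ty":0,"tz":35,"ax":0,"ay":0,"az":0.005,"jaw":-0.5},{"tx":0,"ty":0,"tz":35,"ax":0,"ay":0,"az":0,"jaw":-0.5},{"tx":0,"ty":0,"tz":0,"ax":0,"ay":0,"az":0,"jaw":-0.5},{"tx":0,"ty":0,"tz":0,"ax":0,"ay":0,"az":0,"jaw":0.5},{"tx":0,"ty":0,"tz":0,"ax":0,"ay":0,"az":0,"jaw":0.5}]'
python3 -m jog '[{"tx":0,"ty":0,"tz":0,"ax":0,"ay":0,"az":0,"jaw":0.5},{"tx":0,"ty":0,"tz":0,"ax":0,"ay":0,"az":0,"jaw":0.5}]'
python3 -m jog '[{"tx":0,"ty":0,"tz":-25,"ax":0,"ay":0,"az":0,"jaw":0.5},{"tx":0,"ty":0,"tz":-30,"ax":0,"ay":0,"az":0,"jaw":0.5},{"tx":0,"ty":0,"tz":0,"ax":0,"ay":0,"az":0,"jaw":0.5},{"tx":0,"ty":0,"tz":0,"ax":0,"ay":0,"az":0,"jaw":0.5}]'
python3 plan.py 496.1 307.4 113 9.4
```

```text
time_s: 15.6
eef_pos: [530.0, 313.9, 60.2]
ee_rot: [-0.001, 0.997, 0.083, 0.002]
force: [0.0, -1.8, 5.1]
grip_width: 0.507
grip_force: 41.2
time_s: 15.85
eef_pos: [530.0, 314.0, 60.2]
ee_rot: [-0.001, 0.997, 0.083, 0.002]
force: [-0.6, -1.6, 8.0]
grip_width: 0.504
grip_force: 41.5
time_s: 16.35
eef_pos: [528.5, 313.7, 112.3]
ee_rot: [-0.001, 0.997, 0.083, -0.0]
force: [-0.1, 0.5, -0.9]
grip_width: 0.51
grip_force: 41.1
t16.4 pos [528.5 313.7 112.3] | turn 1 x [-0.001  0.     0.001] | shift 1 x [-33.    0.9  -0.7] f [-0.1  0.5 -0.9] w 0.51
```

```bash
cat > held.py <<'E'
from patches import *
def held(c,lo,hi):
    H=cv2.cvtColor(c["color"],cv2.COLOR_RGB2HSV); P=cloud(c); s=sense()["eef_pos"]
    m=(H[...,0]>=lo)&(H[...,0]<=hi)&(H[...,1]>110)&(H[...,2]>40)
    m&=(np.linalg.norm(P[...,:2]-s[:2],axis=-1)<45)&(P[...,2]>s[2]-70)
    v,u=np.nonzero(m); print("px",u.min(),u.max(),v.min(),v.max(),len(u))
    X=(P[m]-s)@tool(9.4,0).as_matrix()
    for k in range(-36,60,8):
        b=X[(X[:,2]>=k)&(X[:,2]<k+8)]
        if len(b)>5: print("tz",k,len(b),"tx",np.percentile(b[:,0],[2,50,98]),"ty",np.percentile(b[:,1],[2,98]))
if __name__=="__main__":
    c=cap("wrist",sys.argv[3]); held(c,float(sys.argv[1]),float(sys.argv[2])); print(patches(c),sense()["eef_pos"])
E
python3 held.py 50 85 g1.png
```

```text
px 263 365 216 302 6937
tz -36 2868 tx [-5.3  1.6  5.2] ty [-19.5  21.7]
tz -28 818 tx [3.6 4.7 5.4] ty [-19.8  21.6]
tz -20 558 tx [3.  4.6 5.3] ty [-20.4  22.4]
tz -12 321 tx [2.  4.6 5.2] ty [-20.5  22.6]
tz -4 293 tx [-1.1  4.5  5.1] ty [-20.3  22.1]
tz 4 243 tx [-3.8  4.5  5.1] ty [-19.9  21.9]
tz 12 964 tx [-6.4  1.5  4.8] ty [-18.4  20.2]
tz 20 337 tx [4.  4.5 5. ] ty [-19.6  21.2]
tz 28 255 tx [3.8 4.4 4.8] ty [-19.9  21.4]
tz 36 150 tx [3.5 4.2 4.8] ty [-20.2  21.7]
tz 44 111 tx [3.4 4.3 4.7] ty [-20.3  21.8]
tz 52 12 tx [4.  4.2 4.3] ty [-19.9  20.8]
{'yellow': array([593.9, 323.5,  46. ]), 'blue': array([561.3, 318.1,  46. ]), 'red': array([528.9, 312.8,  46. ])} [528.4 313.6 111.9]
```

View pics/g1.png

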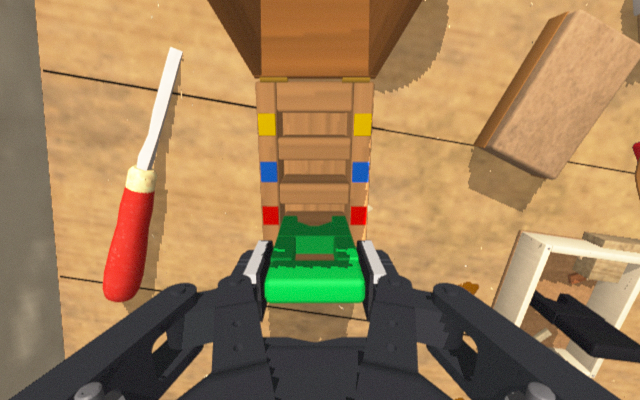

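```bash
python3 -m jog '[{"tx":-31.3,"ty":0,"tz":0,"ax":0,"ay":0,"az":0,"jaw":0.5},{"tx":0,"ty":0,"tz":0,"ax":0,"ay":0,"az":0,"jaw":0.5},{"tx":0,"ty":0,"tz":12,"ax":0,"ay":0,"az":0,"jaw":0.5},{"tx":0,"ty":0,"tz":6,"ax":0,"ay":0,"az":0,"jaw":0.5},{"tx":0,"ty":0,"tz":0,"ax":0,"ay":0,"az":0,"jaw":0.5}]'
python3 plan.py 497.5 308.6 61 9.4
```

```text
time_s: 17.02
eef_pos: [498.0, 308.5, 94.0]
ee_rot: [-0.001, 0.997, 0.082, -0.001]
force: [-0.5, 0.7, -0.5]
grip_width: 0.507
grip_force: 41.1
t17.0 pos [498.  308.5  94. ] | turn 1 x [-0.001  0.001  0.001] | shift 1 x [-0.5 -0.2 33. ] f [-0.5  0.7 -0.5] w 0.507
```

```bash
python3 -m jog '[{"tx":-0.5,"ty":0,"tz":8,"ax":0,"ay":0,"az":0,"jaw":0.5},{"tx":0,"ty":0,"tz":8,"ax":0,"ay":0,"az":0,"jaw":0.5},{"tx":0,"ty":0,"tz":8,"ax":0,"ay":0,"az":0,"jaw":0.5},{"tx":0,"ty":0,"tz":8,"ax":0,"ay":0,"az":0,"jaw":0.5},{"tx":0,"ty":0,"tz":0,"ax":0,"ay":0,"az":0,"jaw":0.5}]'
python3 -m jog '[{"tx":0,"ty":0,"tz":2,"ax":0,"ay":0,"az":0,"jaw":0.5},{"tx":0,"ty":0,"tz":0,"ax":0,"ay":0,"az":0,"jaw":0.5}]'
```

```text
time_s: 17.65
eef_pos: [497.3, 308.5, 62.3]
ee_rot: [-0.001, 0.997, 0.083, -0.0]
force: [-0.1, 0.4, -0.1]
grip_width: 0.508
grip_force: 41.1
time_s: 17.9
eef_pos: [497.6, 308.7, 61.1]
ee_rot: [-0.001, 0.997, 0.083, 0.0]
force: [0.3, 1.3, -0.7]
grip_width: 0.506
grip_force: 41.1
```

```bash
python3 -m jog '[{"tx":0,"ty":0,"tz":1.5,"ax":0,"ay":0,"az":0,"jaw":0.5},{"tx":0,"ty":0,"tz":0,"ax":0,"ay":0,"az":0,"jaw":0.5},{"tx":0,"ty":0,"tz":0,"ax":0,"ay":0,"az":0,"jaw":0},{"tx":0,"ty":0,"tz":0,"ax":0,"ay":0,"az":0,"jaw":-0.5},{"tx":0,"ty":0,"tz":0,"ax":0,"ay":0,"az":0,"jaw":-0.5}]'
python3 -m jog '[{"tx":0,"ty":0,"tz":-60,"ax":0,"ay":0,"az":0,"jaw":-0.5},{"tx":0,"ty":0,"tz":-60,"ax":0,"ay":0,"az":0,"jaw":-0.5},{"tx":0,"ty":0,"tz":-50,"ax":0,"ay":0,"az":0,"jaw":-0.5},{"tx":0,"ty":0,"tz":0,"ax":0,"ay":0,"az":0,"jaw":-0.5}]'
python3 plan.py 430 -250 260 2.7; python3 held.py 50 85 g2.png
```

```text
time_s: 18.52
eef_pos: [497.5, 308.6, 59.3]
ee_rot: [-0.001, 0.997, 0.083, 0.0]
force: [0.1, -0.7, 0.2]
grip_width: 0.751
grip_force: 0.0
time_s: 19.02
eef_pos: [498.7, 309.0, 233.5]
ee_rot: [-0.002, 0.997, 0.083, 0.004]
force: [0.0, -0.1, -0.3]
grip_width: 0.749
grip_force: 0.0
t19.0 pos [498.7 309.  233.5] | turn 1 x [-0.003 -0.008  0.118] | shift 10 x [-9.5 55.5 -2.7] f [ 0.  -0.1 -0.3] w 0.749Traceback (most recent call last):
  File "held.py", line 12, in <module>
    c=cap("wrist",sys.argv[3]); held(c,float(sys.argv[1]),float(sys.argv[2])); print(patches(c),sense()["eef_pos"])
                                ~~~~^^^^^^^^^^^^^^^^^^^^^^^^^^^^^^^^^^^^^^^^^
  File "held.py", line 6, in held
    v,u=np.nonzero(m); print("px",u.min(),u.max(),v.min(),v.max(),len(u))
                                  ~~~~~^^
    return umr_minimum(a, axis, None, out, keepdims, initial, where)
ValueError: zero-size array to reduction operation minimum which has no identity
```

```bash
python3 -m jog '[{"tx":0,"ty":0,"tz":0,"ax":0,"ay":0,"az":0.118,"jaw":-0.5},{"tx":-9.5,"ty":55.5,"tz":-2.7,"ax":0,"ay":0,"az":0,"jaw":-0.5},{"tx":-9.5,"ty":55.5,"tz":-2.7,"ax":0,"ay":0,"az":0,"jaw":-0.5},{"tx":-9.5,"ty":55.5,"tz":-2.7,"ax":0,"ay":0,"az":0,"jaw":-0.5},{"tx":-9.5,"ty":55.5,"tz":-2.7,"ax":0,"ay":0,"az":0,"jaw":-0.5}]' >/dev/null
python3 -m jog '[{"tx":-9.5,"ty":55.5,"tz":-2.7,"ax":0,"ay":0,"az":0,"jaw":-0.5},{"tx":-9.5,"ty":55.5,"tz":-2.7,"ax":0,"ay":0,"az":0,"jaw":-0.5},{"tx":-9.5,"ty":55.5,"tz":-2.7,"ax":0,"ay":0,"az":0,"jaw":-0.5},{"tx":-9.5,"ty":55.5,"tz":-2.7,"ax":0,"ay":0,"az":0,"jaw":-0.5},{"tx":-9.5,"ty":55.5,"tz":-2.7,"ax":0,"ay":0,"az":0,"jaw":-0.5}]'
python3 -m jog '[{"tx":-9.5,"ty":55.5,"tz":-2.7,"ax":0,"ay":0,"az":0,"jaw":-0.5},{"tx":0,"ty":0,"tz":0,"ax":0,"ay":0,"az":0,"jaw":-0.5},{"tx":0,"ty":0,"tz":0,"ax":0,"ay":0,"az":0,"jaw":-0.5}]'
python3 - <<'E'
from patches import *
c=cap("wrist","r1.png")
for q in("gauge_red","gauge_yellow","gauge_blue","peg_mid"):
    for r in place_of(q,"wrist")[:1]: print(q,np.array(r["centre"]),round(r["conf"],2),at_z(c,r["centre"],125 if q[0]=="p" else 59))
H=cv2.cvtColor(c["color"],cv2.COLOR_RGB2HSV);P=cloud(c)
for n,lo,hi in(("red",0,6),("yel",22,32)):
    m=(H[...,0]>=lo)&(H[...,0]<=hi)&(H[...,1]>120)&(P[...,2]>142)&(P[...,2]<154)&(P[...,0]>440)&(P[...,0]<520)
    X=P[m]; print(n,len(X),np.median(X[:,2]),cv2.minAreaRect(X[:,:2].astype(np.float32)))
print(sense()["eef_pos"])
E
```

```text
time_s: 20.32
eef_pos: [434.8, -196.1, 251.6]
ee_rot: [-0.002, 1.0, 0.024, -0.001]
force: [-0.2, 1.0, -0.9]
grip_width: 0.749
grip_force: 0.0
time_s: 20.7
eef_pos: [428.6, -249.9, 254.4]
ee_rot: [-0.002, 1.0, 0.024, -0.001]
force: [0.4, 0.9, -0.4]
grip_width: 0.749
grip_force: 0.0
gauge_red [321.4 131. ] 0.96 [ 485.  -255.6   59. ]
gauge_yellow [409.4 134.4] 0.87 [ 486.  -354.5   59. ]
peg_mid [323.2 134.9] 0.77 [ 484.5 -255.9  125. ]
red 717 146.99821603632077 ((483.1444396972656, -258.1768798828125), (11.639286041259766, 42.94192886352539), 2.822007894515991)
yel 726 146.9710109017381 ((486.4535827636719, -352.7017822265625), (11.575845718383789, 43.01473617553711), 4.186434745788574)
[ 429.1 -249.6  255.7]
```

View pics/r1.png

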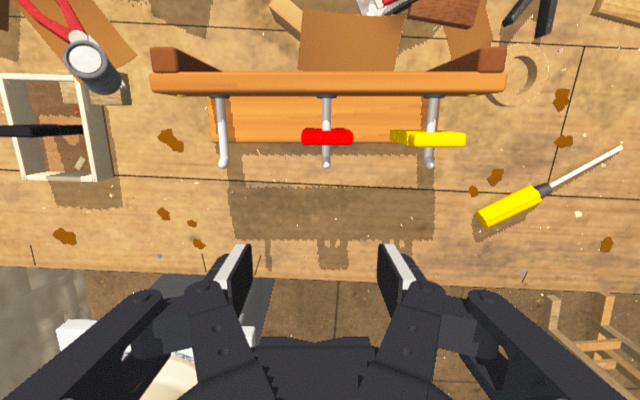

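```bash
python3 plan.py 483.1 -258.2 113 2.8; python3 -m jog '[{"tx":53.5,"ty":11.2,"tz":0,"ax":0,"ay":0,"az":0,"jaw":-0.5},{"tx":0,"ty":0,"tz":50,"ax":0,"ay":0,"az":0,"jaw":-0.5},{"tx":0,"ty":0,"tz":0,"ax":0,"ay":0,"az":0,"jaw":-0.5}]'
python3 - <<'E'
from patches import *
c=cap("wrist")
H=cv2.cvtColor(c["color"],cv2.COLOR_RGB2HSV);P=cloud(c)
m=((H[...,0]<=6)|(H[...,0]>175))&(H[...,1]>120)&(P[...,2]>142)&(P[...,2]<154)&(P[...,0]>440)&(P[...,0]<520)
X=P[m]; print(len(X),np.median(X[:,2]),cv2.minAreaRect(X[:,:2].astype(np.float32)))
plan([483.1,-258.2,113],2.8)
E
```

```text
t20.9 pos [ 429.1 -249.6  255.7] | turn 1 x [-0.002 -0.    -0.   ] | shift 3 x [17.8  3.7 47.6] f [-0.2 -0.6  0.5] w 0.752
time_s: 21.32
eef_pos: [481.9, -257.5, 202.9]
ee_rot: [-0.003, 1.0, 0.024, -0.002]
force: [-0.3, 0.6, 0.2]
grip_width: 0.748
grip_force: 0.0
940 146.8572457446532 ((483.76702880859375, -258.4706115722656), (11.462613105773926, 43.39741516113281), 2.5828042030334473)
t21.4 pos [ 482.5 -258.3  205.5] | turn 1 x [-0.  0. -0.] | shift 2 x [ 0.3 -0.  46.2] f [ 0.2 -0.2  1.2] w 0.752
```

```bash
python3 -m jog '[{"tx":1,"ty":0,"tz":46,"ax":0,"ay":0,"az":0,"jaw":-0.5},{"tx":0,"ty":0,"tz":46,"ax":0,"ay":0,"az":0,"jaw":-0.5},{"tx":0,"ty":0,"tz":0,"ax":0,"ay":0,"az":0,"jaw":-0.5},{"tx":0,"ty":0,"tz":0,"ax":0,"ay":0,"az":0,"jaw":0.5},{"tx":0,"ty":0,"tz":0,"ax":0,"ay":0,"az":0,"jaw":0.5}]'
python3 -m jog '[{"tx":0,"ty":0,"tz":0,"ax":0,"ay":0,"az":0,"jaw":0.5},{"tx":0,"ty":0,"tz":0,"ax":0,"ay":0,"az":0,"jaw":0.5}]'
```

```text
time_s: 22.0
eef_pos: [485.1, -259.9, 116.8]
ee_rot: [0.001, 1.0, 0.024, 0.002]
force: [-1.0, 0.3, 8.6]
grip_width: 0.51
grip_force: 41.4
time_s: 22.25
eef_pos: [485.1, -259.9, 116.8]
ee_rot: [0.001, 1.0, 0.024, 0.002]
force: [-0.1, 0.5, 7.6]
grip_width: 0.507
grip_force: 41.5
```

```bash
python3 -m jog '[{"tx":0,"ty":0,"tz":-9,"ax":0,"ay":0,"az":0,"jaw":0.5},{"tx":0,"ty":0,"tz":-8.5,"ax":0,"ay":0,"az":0,"jaw":0.5},{"tx":0,"ty":0,"tz":0,"ax":0,"ay":0,"az":0,"jaw":0.5},{"tx":0,"ty":0,"tz":0,"ax":0,"ay":0,"az":0,"jaw":0.5}]'
```

```text
time_s: 22.75
eef_pos: [483.8, -258.8, 131.1]
ee_rot: [-0.001, 1.0, 0.024, 0.0]
force: [0.8, -0.4, -1.8]
grip_width: 0.504
grip_force: 40.8
```

Raised 14.3 mm; now off along −x, then up.

```bash
python3 -m jog '[{"tx":-20,"ty":0,"tz":0,"ax":0,"ay":0,"az":0,"jaw":0.5},{"tx":-25,"ty":0,"tz":0,"ax":0,"ay":0,"az":0,"jaw":0.5},{"tx":-20,"ty":0,"tz":0,"ax":0,"ay":0,"az":0,"jaw":0.5},{"tx":0,"ty":0,"tz":0,"ax":0,"ay":0,"az":0,"jaw":0.5}]'
python3 -m jog '[{"tx":0,"ty":0,"tz":-50,"ax":0,"ay":0,"az":0,"jaw":0.5},{"tx":0,"ty":0,"tz":-50,"ax":0,"ay":0,"az":0,"jaw":0.5},{"tx":0,"ty":0,"tz":0,"ax":0,"ay":0,"az":0,"jaw":0.5}]'
python3 plan.py 500 308 231 9.4
```

```text
time_s: 23.25
eef_pos: [418.3, -262.0, 131.1]
ee_rot: [-0.001, 1.0, 0.023, -0.0]
force: [0.2, -0.2, -0.9]
grip_width: 0.51
grip_force: 40.8
time_s: 23.62
eef_pos: [420.6, -263.1, 234.5]
ee_rot: [0.002, 1.0, 0.024, 0.003]
force: [0.2, 0.4, -1.3]
grip_width: 0.511
grip_force: 41.6
t23.6 pos [ 420.6 -263.1  234.5] | turn 1 x [ 0.004 -0.005 -0.116] | shift 10 x [ 17.2 -55.    0.3] f [ 0.2  0.4 -1.3] w 0.511
```

```bash
python3 -m jog '[{"tx":0,"ty":0,"tz":0,"ax":0,"ay":0,"az":-0.116,"jaw":0.5},{"tx":20,"ty":-55,"tz":0,"ax":0,"ay":0,"az":0,"jaw":0.5},{"tx":20,"ty":-55,"tz":0,"ax":0,"ay":0,"az":0,"jaw":0.5},{"tx":20,"ty":-55,"tz":0,"ax":0,"ay":0,"az":0,"jaw":0.5},{"tx":20,"ty":-55,"tz":0,"ax":0,"ay":0,"az":0,"jaw":0.5}]' >/dev/null
python3 -m jog '[{"tx":20,"ty":-55,"tz":0,"ax":0,"ay":0,"az":0,"jaw":0.5},{"tx":20,"ty":-55,"tz":0,"ax":0,"ay":0,"az":0,"jaw":0.5},{"tx":20,"ty":-55,"tz":0,"ax":0,"ay":0,"az":0,"jaw":0.5},{"tx":20,"ty":-55,"tz":0,"ax":0,"ay":0,"az":0,"jaw":0.5},{"tx":20,"ty":-55,"tz":0,"ax":0,"ay":0,"az":0,"jaw":0.5}]'
python3 -m jog '[{"tx":20,"ty":-55,"tz":30,"ax":0,"ay":0,"az":0,"jaw":0.5},{"tx":0,"ty":0,"tz":40,"ax":0,"ay":0,"az":0,"jaw":0.5},{"tx":0,"ty":0,"tz":0,"ax":0,"ay":0,"az":0,"jaw":0.5},{"tx":0,"ty":0,"tz":0,"ax":0,"ay":0,"az":0,"jaw":0.5}]'
sed -i 's/m=(H\[...,0\]>=lo)&(H\[...,0\]<=hi)&(H\[...,1\]>110)/m=(H[...,0]>=lo)\&(H[...,0]<=hi)\&(H[...,1]>150)/' held.py
python3 held.py 0 6 rd1.png; python3 plan.py 530 313 160 9.4
```

```text
time_s: 24.88
eef_pos: [516.0, 258.0, 230.5]
ee_rot: [-0.001, 0.997, 0.082, -0.001]
force: [0.8, 0.1, -0.8]
grip_width: 0.506
grip_force: 41.6
time_s: 25.38
eef_pos: [526.9, 310.2, 164.7]
ee_rot: [-0.001, 0.997, 0.081, 0.001]
force: [0.1, 0.9, 0.1]
grip_width: 0.509
grip_force: 41.6
px 265 363 215 298 6431
tz -36 2027 tx [-6.5 -1.   3.7] ty [-19.2  21.2]
tz -28 988 tx [0.3 3.8 4.5] ty [-20.1  22. ]
tz -20 714 tx [2.9 3.9 4.5] ty [-19.7  21.5]
tz -12 375 tx [2.  3.7 4.4] ty [-20.5  22.5]
tz -4 282 tx [-0.4  3.8  4.4] ty [-20.2  22.5]
tz 4 252 tx [-3.9  3.7  4.3] ty [-20.   22.3]
tz 12 357 tx [-6.2  3.4  4.2] ty [-19.6  21.9]
tz 20 797 tx [-6.7  2.4  4.1] ty [-18.2  20.5]
tz 28 295 tx [3.2 3.7 4.2] ty [-19.4  21.4]
tz 36 166 tx [2.9 3.5 4. ] ty [-19.2  22.1]
tz 44 110 tx [2.7 3.6 4.1] ty [-20.1  22.5]
tz 52 68 tx [2.8 3.6 3.9] ty [-20.   22.4]
{'yellow': array([594. , 323.4,  46. ]), 'blue': array([561.4, 318.1,  46. ]), 'red': array([528.8, 312.7,  46. ])} [527.1 310.2 165.3]
t25.4 pos [527.1 310.2 165.3] | turn 1 x [-0.002 -0.003 -0.001] | shift 1 x [ 3.3 -2.3  5.3] f [-0.  -0.2 -0.7] w 0.508
```

```bash
python3 -m jog '[{"tx":4.3,"ty":-3.2,"tz":0,"ax":0,"ay":0,"az":0,"jaw":0.5},{"tx":0,"ty":0,"tz":40,"ax":0,"ay":0,"az":0,"jaw":0.5},{"tx":0,"ty":0,"tz":15,"ax":0,"ay":0,"az":0,"jaw":0.5},{"tx":0,"ty":0,"tz":0,"ax":0,"ay":0,"az":0,"jaw":0.5},{"tx":0,"ty":0,"tz":0,"ax":0,"ay":0,"az":0,"jaw":0.5}]'; python3 plan.py 530.8 314.1 65 9.4
```

```text
time_s: 26.05
eef_pos: [530.8, 314.5, 110.1]
ee_rot: [-0.001, 0.997, 0.082, 0.001]
force: [-0.2, 0.2, -0.7]
grip_width: 0.506
grip_force: 41.7
t26.1 pos [530.8 314.5 110.1] | turn 1 x [-0.002 -0.003 -0.001] | shift 1 x [-0.1  0.4 45.1] f [-0.2  0.2 -0.7] w 0.506
```

```bash
python3 -m jog '[{"tx":0,"ty":0.4,"tz":8,"ax":0,"ay":0,"az":0,"jaw":0.5},{"tx":0,"ty":0,"tz":8,"ax":0,"ay":0,"az":0,"jaw":0.5},{"tx":0,"ty":0,"tz":8,"ax":0,"ay":0,"az":0,"jaw":0.5},{"tx":0,"ty":0,"tz":10,"ax":0,"ay":0,"az":0,"jaw":0.5},{"tx":0,"ty":0,"tz":8,"ax":0,"ay":0,"az":0,"jaw":0.5}]'
python3 -m jog '[{"tx":0,"ty":0,"tz":3,"ax":0,"ay":0,"az":0,"jaw":0.5},{"tx":0,"ty":0,"tz":2,"ax":0,"ay":0,"az":0,"jaw":0.5},{"tx":0,"ty":0,"tz":0,"ax":0,"ay":0,"az":0,"jaw":0.5}]'
```

```text
time_s: 26.68
eef_pos: [530.0, 313.9, 65.7]
ee_rot: [-0.001, 0.997, 0.082, -0.0]
force: [0.0, 0.1, -2.0]
grip_width: 0.508
grip_force: 41.7
time_s: 27.05
eef_pos: [530.8, 313.9, 63.9]
ee_rot: [-0.001, 0.997, 0.082, 0.001]
force: [-4.6, -2.6, 15.2]
grip_width: 0.509
grip_force: 43.7
```

```bash
python3 -m jog '[{"tx":0,"ty":0,"tz":-2,"ax":0,"ay":0,"az":0,"jaw":0.5},{"tx":0,"ty":0,"tz":0,"ax":0,"ay":0,"az":0,"jaw":0},{"tx":0,"ty":0,"tz":0,"ax":0,"ay":0,"az":0,"jaw":-0.5},{"tx":0,"ty":0,"tz":0,"ax":0,"ay":0,"az":0,"jaw":-0.5},{"tx":0,"ty":0,"tz":-50,"ax":0,"ay":0,"az":0,"jaw":-0.5}]'
python3 -m jog '[{"tx":0,"ty":0,"tz":-60,"ax":0,"ay":0,"az":0,"jaw":-0.5},{"tx":0,"ty":0,"tz":-60,"ax":0,"ay":0,"az":0,"jaw":-0.5},{"tx":0,"ty":0,"tz":0,"ax":0,"ay":0,"az":0,"jaw":-0.5}]'
python3 plan.py 440 -350 240 3.5
```

```text
time_s: 27.68
eef_pos: [528.3, 313.2, 110.6]
ee_rot: [0.0, 0.997, 0.082, -0.004]
force: [0.8, 0.2, 1.1]
grip_width: 0.75
grip_force: 0.0
time_s: 28.05
eef_pos: [531.5, 314.3, 238.6]
ee_rot: [-0.002, 0.997, 0.082, 0.005]
force: [-0.0, 0.0, -0.4]
grip_width: 0.752
grip_force: 0.0
t28.1 pos [531.5 314.3 238.6] | turn 1 x [-0.004 -0.01   0.102] | shift 11 x [-12.   59.8  -0.1] f [-0.   0.  -0.4] w 0.752
```

```bash
python3 -m jog '[{"tx":0,"ty":0,"tz":0,"ax":0,"ay":0,"az":0.102,"jaw":-0.5},{"tx":-12,"ty":60,"tz":0,"ax":0,"ay":0,"az":0,"jaw":-0.5},{"tx":-12,"ty":60,"tz":0,"ax":0,"ay":0,"az":0,"jaw":-0.5},{"tx":-12,"ty":60,"tz":0,"ax":0,"ay":0,"az":0,"jaw":-0.5},{"tx":-12,"ty":60,"tz":0,"ax":0,"ay":0,"az":0,"jaw":-0.5}]'>/dev/null
python3 -m jog '[{"tx":-12,"ty":60,"tz":0,"ax":0,"ay":0,"az":0,"jaw":-0.5},{"tx":-12,"ty":60,"tz":0,"ax":0,"ay":0,"az":0,"jaw":-0.5},{"tx":-12,"ty":60,"tz":0,"ax":0,"ay":0,"az":0,"jaw":-0.5},{"tx":-12,"ty":60,"tz":0,"ax":0,"ay":0,"az":0,"jaw":-0.5},{"tx":-12,"ty":60,"tz":0,"ax":0,"ay":0,"az":0,"jaw":-0.5}]'>/dev/null
python3 -m jog '[{"tx":-12,"ty":60,"tz":0,"ax":0,"ay":0,"az":0,"jaw":-0.5},{"tx":-12,"ty":60,"tz":0,"ax":0,"ay":0,"az":0,"jaw":-0.5},{"tx":0,"ty":0,"tz":0,"ax":0,"ay":0,"az":0,"jaw":-0.5},{"tx":0,"ty":0,"tz":0,"ax":0,"ay":0,"az":0,"jaw":-0.5}]'
python3 - <<'E'
from patches import *
c=cap("wrist","y1.png")
H=cv2.cvtColor(c["color"],cv2.COLOR_RGB2HSV);P=cloud(c)
m=(H[...,0]>=22)&(H[...,0]<=32)&(H[...,1]>120)&(P[...,2]>142)&(P[...,2]<154)&(P[...,0]>440)&(P[...,0]<520)
X=P[m]; b=cv2.minAreaRect(X[:,:2].astype(np.float32)); print(len(X),np.median(X[:,2]),b)
plan([b[0][0]+1,b[0][1],113],3.5)
E
```

```text
time_s: 29.8
eef_pos: [438.7, -352.6, 231.5]
ee_rot: [-0.002, 1.0, 0.031, -0.0]
force: [0.3, 0.3, 1.2]
grip_width: 0.748
grip_force: 0.0
837 146.9790035221206 ((486.1407775878906, -353.3749084472656), (11.226359367370605, 43.48418045043945), 2.6825034618377686)
t29.9 pos [ 438.9 -352.2  231.9] | turn 1 x [-0.  0.  0.] | shift 3 x [16.   1.4 39.6] f [-0.2  0.9  0.5] w 0.747
```

```bash
python3 -m jog '[{"tx":48,"ty":4,"tz":0,"ax":0,"ay":0,"az":0.01,"jaw":-0.5},{"tx":0,"ty":0,"tz":40,"ax":0,"ay":0,"az":0,"jaw":-0.5},{"tx":0,"ty":0,"tz":40,"ax":0,"ay":0,"az":0,"jaw":-0.5},{"tx":0,"ty":0,"tz":38,"ax":0,"ay":0,"az":0,"jaw":-0.5},{"tx":0,"ty":0,"tz":0,"ax":0,"ay":0,"az":0,"jaw":-0.5}]'
python3 -m jog '[{"tx":0,"ty":0,"tz":0,"ax":0,"ay":0,"az":0,"jaw":0.5},{"tx":0,"ty":0,"tz":0,"ax":0,"ay":0,"az":0,"jaw":0.5},{"tx":0,"ty":0,"tz":0,"ax":0,"ay":0,"az":0,"jaw":0.5},{"tx":0,"ty":0,"tz":0,"ax":0,"ay":0,"az":0,"jaw":0.5}]'
```

```text
time_s: 30.48
eef_pos: [486.5, -351.8, 112.4]
ee_rot: [-0.003, 1.0, 0.027, -0.002]
force: [-0.1, -0.4, 0.0]
grip_width: 0.749
grip_force: 0.0
time_s: 30.98
eef_pos: [487.9, -354.4, 116.6]
ee_rot: [0.0, 1.0, 0.026, 0.002]
force: [1.1, 1.2, 6.9]
grip_width: 0.507
grip_force: 42.4
```

```bash
python3 -m jog '[{"tx":0,"ty":0,"tz":-9,"ax":0,"ay":0,"az":0,"jaw":0.5},{"tx":0,"ty":0,"tz":-8.5,"ax":0,"ay":0,"az":0,"jaw":0.5},{"tx":0,"ty":0,"tz":0,"ax":0,"ay":0,"az":0,"jaw":0.5},{"tx":0,"ty":0,"tz":0,"ax":0,"ay":0,"az":0,"jaw":0.5}]'
```

```text
time_s: 31.48
eef_pos: [486.9, -354.0, 131.9]
ee_rot: [-0.001, 1.0, 0.026, 0.0]
force: [0.9, 0.3, -1.1]
grip_width: 0.508
grip_force: 41.7
```

```bash
python3 -m jog '[{"tx":-20,"ty":0,"tz":0,"ax":0,"ay":0,"az":0,"jaw":0.5},{"tx":-25,"ty":0,"tz":0,"ax":0,"ay":0,"az":0,"jaw":0.5},{"tx":-20,"ty":0,"tz":0,"ax":0,"ay":0,"az":0,"jaw":0.5},{"tx":0,"ty":0,"tz":0,"ax":0,"ay":0,"az":0,"jaw":0.5}]'
python3 -m jog '[{"tx":0,"ty":0,"tz":-50,"ax":0,"ay":0,"az":0,"jaw":0.5},{"tx":0,"ty":0,"tz":-50,"ax":0,"ay":0,"az":0,"jaw":0.5},{"tx":0,"ty":0,"tz":0,"ax":0,"ay":0,"az":0,"jaw":0.5}]'
python3 plan.py 585 322 232 9.4
```

```text
time_s: 31.98
eef_pos: [421.4, -357.5, 131.9]
ee_rot: [-0.001, 1.0, 0.025, 0.0]
force: [0.5, -0.0, -1.0]
grip_width: 0.509
grip_force: 41.7
time_s: 32.35
eef_pos: [423.7, -358.5, 235.6]
ee_rot: [0.002, 1.0, 0.026, 0.003]
force: [1.2, 0.3, -1.8]
grip_width: 0.508
grip_force: 41.7
t32.4 pos [ 423.7 -358.5  235.6] | turn 1 x [ 0.005 -0.005 -0.112] | shift 12 x [ 22.5 -53.8   0.3] f [ 1.2  0.3 -1.8] w 0.508
```

```bash
python3 -m jog '[{"tx":0,"ty":0,"tz":0,"ax":0,"ay":0,"az":-0.112,"jaw":0.5},{"tx":22.5,"ty":-53.8,"tz":0,"ax":0,"ay":0,"az":0,"jaw":0.5},{"tx":22.5,"ty":-53.8,"tz":0,"ax":0,"ay":0,"az":0,"jaw":0.5},{"tx":22.5,"ty":-53.8,"tz":0,"ax":0,"ay":0,"az":0,"jaw":0.5},{"tx":22.5,"ty":-53.8,"tz":0,"ax":0,"ay":0,"az":0,"jaw":0.5}]' >/dev/null
python3 -m jog '[{"tx":22.5,"ty":-53.8,"tz":0,"ax":0,"ay":0,"az":0,"jaw":0.5},{"tx":22.5,"ty":-53.8,"tz":0,"ax":0,"ay":0,"az":0,"jaw":0.5},{"tx":22.5,"ty":-53.8,"tz":0,"ax":0,"ay":0,"az":0,"jaw":0.5},{"tx":22.5,"ty":-53.8,"tz":0,"ax":0,"ay":0,"az":0,"jaw":0.5},{"tx":22.5,"ty":-53.8,"tz":0,"ax":0,"ay":0,"az":0,"jaw":0.5}]'
python3 -m jog '[{"tx":22.5,"ty":-53.8,"tz":0,"ax":0,"ay":0,"az":0,"jaw":0.5},{"tx":22.5,"ty":-53.8,"tz":0,"ax":0,"ay":0,"az":0,"jaw":0.5},{"tx":22.5,"ty":-53.8,"tz":30,"ax":0,"ay":0,"az":0,"jaw":0.5},{"tx":0,"ty":0,"tz":0,"ax":0,"ay":0,"az":0,"jaw":0.5},{"tx":0,"ty":0,"tz":0,"ax":0,"ay":0,"az":0,"jaw":0.5}]'
python3 held.py 22 32 yl1.png; python3 plan.py 595 324 160 9.4
```

```text
time_s: 33.6
eef_pos: [543.1, 155.6, 231.5]
ee_rot: [-0.001, 0.997, 0.082, -0.001]
force: [1.2, -0.9, -0.7]
grip_width: 0.508
grip_force: 41.7
time_s: 34.22
eef_pos: [582.7, 320.7, 203.6]
ee_rot: [-0.0, 0.997, 0.082, -0.0]
force: [-0.7, 0.2, -0.1]
grip_width: 0.507
grip_force: 41.6
px 265 364 215 299 6586
tz -36 1957 tx [-6.4 -1.1  3.7] ty [-19.6  20.5]
tz -28 1064 tx [-4.5  3.8  4.6] ty [-20.8  21.8]
tz -20 737 tx [2.5 3.9 4.5] ty [-20.5  21.3]
tz -12 397 tx [2.3 3.7 4.5] ty [-21.   22.1]
tz -4 286 tx [-0.1  3.8  4.3] ty [-20.6  21.8]
tz 4 256 tx [-3.6  3.7  4.2] ty [-20.5  21.9]
tz 12 321 tx [-6.3  3.5  4.2] ty [-20.2  21.5]
tz 20 872 tx [-7.2  1.7  4.1] ty [-18.6  20.2]
tz 28 301 tx [3.3 3.7 4.2] ty [-20.1  21.5]
tz 36 207 tx [2.9 3.5 4. ] ty [-20.4  21.9]
tz 44 121 tx [2.8 3.6 4.1] ty [-20.3  22.1]
tz 52 67 tx [2.6 3.6 3.9] ty [-20.   21.8]
{'yellow': array([594.1, 323.5,  46. ]), 'blue': array([561.5, 318.2,  46. ])} [583.  320.1 204.6]
t34.3 pos [583.  320.1 204.6] | turn 1 x [-0.001 -0.001 -0.001] | shift 1 x [12.5 -1.8 44.6] f [-0.5 -1.  -0.2] w 0.506
```

View pics/yl1.png

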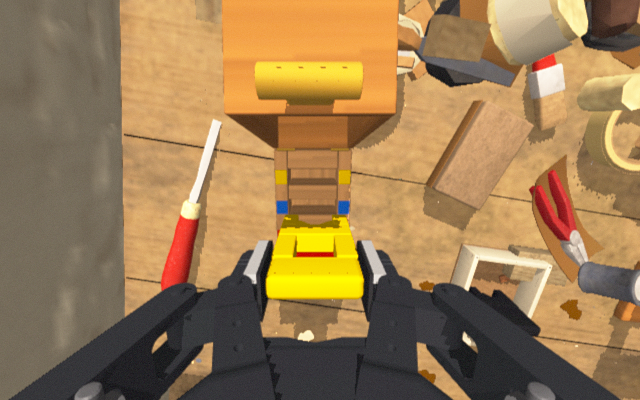

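```bash
python3 -m jog '[{"tx":13.7,"ty":-2.4,"tz":0,"ax":0,"ay":0,"az":0,"jaw":0.5},{"tx":0,"ty":0,"tz":30,"ax":0,"ay":0,"az":0,"jaw":0.5},{"tx":0,"ty":0,"tz":30,"ax":0,"ay":0,"az":0,"jaw":0.5},{"tx":0,"ty":0,"tz":15,"ax":0,"ay":0,"az":0,"jaw":0.5},{"tx":0,"ty":0,"tz":0,"ax":0,"ay":0,"az":0,"jaw":0.5}]'
python3 -m jog '[{"tx":0,"ty":0,"tz":10,"ax":0,"ay":0,"az":0,"jaw":0.5},{"tx":0,"ty":0,"tz":5,"ax":0,"ay":0,"az":0,"jaw":0.5},{"tx":0,"ty":0,"tz":0,"ax":0,"ay":0,"az":0,"jaw":0.5}]'
python3 plan.py 596.1 324.7 76 9.4
```

```text
time_s: 34.9
eef_pos: [596.1, 324.8, 129.6]
ee_rot: [-0.001, 0.997, 0.081, 0.0]
force: [0.6, -0.2, -0.9]
grip_width: 0.506
grip_force: 41.7
time_s: 35.28
eef_pos: [595.9, 325.5, 114.3]
ee_rot: [-0.001, 0.997, 0.082, 0.0]
force: [-1.1, 0.8, -0.2]
grip_width: 0.509
grip_force: 41.7
t35.3 pos [595.9 325.5 114.3] | turn 1 x [-0.001 -0.    -0.001] | shift 1 x [ 0.1  0.8 38.3] f [-1.1  0.8 -0.2] w 0.509
```

```bash
python3 -m jog '[{"tx":0,"ty":0.6,"tz":10,"ax":0,"ay":0,"az":0,"jaw":0.5},{"tx":0,"ty":0,"tz":8,"ax":0,"ay":0,"az":0,"jaw":0.5},{"tx":0,"ty":0,"tz":8,"ax":0,"ay":0,"az":0,"jaw":0.5},{"tx":0,"ty":0,"tz":0,"ax":0,"ay":0,"az":0,"jaw":0.5}]'
python3 -m jog '[{"tx":0,"ty":0,"tz":6,"ax":0,"ay":0,"az":0,"jaw":0.5},{"tx":0,"ty":0,"tz":5,"ax":0,"ay":0,"az":0,"jaw":0.5},{"tx":0,"ty":0,"tz":0,"ax":0,"ay":0,"az":0,"jaw":0.5}]'
```

```text
time_s: 35.78
eef_pos: [595.7, 324.8, 87.6]
ee_rot: [-0.001, 0.997, 0.082, -0.0]
force: [0.2, -0.2, -1.5]
grip_width: 0.508
grip_force: 41.7
time_s: 36.15
eef_pos: [595.9, 324.8, 77.0]
ee_rot: [-0.001, 0.997, 0.082, -0.0]
force: [-0.2, -0.2, -1.2]
grip_width: 0.509
grip_force: 41.7
```

```bash
python3 -m jog '[{"tx":0,"ty":0,"tz":3,"ax":0,"ay":0,"az":0,"jaw":0.5},{"tx":0,"ty":0,"tz":2,"ax":0,"ay":0,"az":0,"jaw":0.5},{"tx":0,"ty":0,"tz":0,"ax":0,"ay":0,"az":0,"jaw":0.5}]'
python3 -m jog '[{"tx":0,"ty":0,"tz":2,"ax":0,"ay":0,"az":0,"jaw":0.5},{"tx":0,"ty":0,"tz":2,"ax":0,"ay":0,"az":0,"jaw":0.5},{"tx":0,"ty":0,"tz":0,"ax":0,"ay":0,"az":0,"jaw":0.5}]'
```

```text
time_s: 36.52
eef_pos: [596.0, 324.9, 72.4]
ee_rot: [-0.001, 0.997, 0.082, 0.0]
force: [0.8, -0.5, -0.2]
grip_width: 0.505
grip_force: 41.7
time_s: 36.9
eef_pos: [596.0, 324.9, 68.3]
ee_rot: [-0.001, 0.997, 0.082, 0.0]
force: [0.2, 0.4, -0.8]
grip_width: 0.504
grip_force: 41.7
```

No contact; two and a bit more, then release and rise.

```bash
python3 -m jog '[{"tx":0,"ty":0,"tz":2,"ax":0,"ay":0,"az":0,"jaw":0.5},{"tx":0,"ty":0,"tz":1.5,"ax":0,"ay":0,"az":0,"jaw":0.5},{"tx":0,"ty":0,"tz":0,"ax":0,"ay":0,"az":0,"jaw":0.5}]'
python3 -m jog '[{"tx":0,"ty":0,"tz":0,"ax":0,"ay":0,"az":0,"jaw":0},{"tx":0,"ty":0,"tz":0,"ax":0,"ay":0,"az":0,"jaw":-0.5},{"tx":0,"ty":0,"tz":0,"ax":0,"ay":0,"az":0,"jaw":-0.5},{"tx":0,"ty":0,"tz":-50,"ax":0,"ay":0,"az":0,"jaw":-0.5},{"tx":0,"ty":0,"tz":-60,"ax":0,"ay":0,"az":0,"jaw":-0.5}]'
python3 -m jog '[{"tx":-30,"ty":0,"tz":-50,"ax":0,"ay":0,"az":0,"jaw":-0.5},{"tx":-60,"ty":0,"tz":0,"ax":0,"ay":0,"az":0,"jaw":-0.5},{"tx":-40,"ty":0,"tz":0,"ax":0,"ay":0,"az":0,"jaw":-0.5},{"tx":0,"ty":0,"tz":0,"ax":0,"ay":0,"az":0,"jaw":-0.5},{"tx":0,"ty":0,"tz":0,"ax":0,"ay":0,"az":0,"jaw":-0.5}]'
python3 - <<'E'
from patches import *
from tray import tray
c=cap("wrist","p1.png"); H=cv2.cvtColor(c["color"],cv2.COLOR_RGB2HSV);P=cloud(c)
print(patches(c)); print(tray(c))
for n,lo,hi in(("red",0,6),("yellow",22,32),("green",50,85)):
    m=(H[...,0]>=lo)&(H[...,0]<=hi)&(H[...,1]>130)&(P[...,2]>70)&(P[...,2]<130)&(P[...,0]<625)&(P[...,1]>270)
    X=P[m]; X=X[X[:,2]>np.percentile(X[:,2],95)-5]; print(n,len(X),"top z",np.median(X[:,2]),cv2.minAreaRect(X[:,:2].astype(np.float32)))
for q in("lid_pull","stray_a_mid"):
    for r in place_of(q,"wrist")[:1]: print(q,r,at_d(c,r["centre"]))
t=cap("top"); 
for r in place_of("lid_pull","top")[:1]: print(r,at_d(t,r["centre"]))
print(sense()["eef_pos"])
E
```

```text
time_s: 37.28
eef_pos: [596.0, 324.9, 64.8]
ee_rot: [-0.001, 0.997, 0.082, 0.0]
force: [-0.1, 0.0, -1.2]
grip_width: 0.509
grip_force: 41.7
time_s: 37.9
eef_pos: [595.6, 324.6, 175.5]
ee_rot: [-0.0, 0.997, 0.082, -0.001]
force: [1.1, -0.1, -0.3]
grip_width: 0.746
grip_force: 0.0
time_s: 38.52
eef_pos: [468.4, 303.6, 225.3]
ee_rot: [-0.001, 0.997, 0.082, 0.001]
force: [0.2, 0.1, 0.7]
grip_width: 0.754
grip_force: 0.0
{'yellow': array([594. , 323.3,  46. ]), 'blue': array([561.2, 318.2,  46. ]), 'red': array([528.7, 312.6,  46. ]), 'green': array([496.6, 307.4,  46. ])}
(2172, ((469.74395751953125, 73.13665771484375), (124.20986938476562, 96.0643310546875), 1.1433829069137573))
red 557 top z 93.98005136986194 ((528.1314697265625, 312.4225158691406), (9.791526794433594, 43.11888122558594), 9.350046157836914)
yellow 798 top z 93.88069429066405 ((545.9926147460938, 314.8161315917969), (110.3624496459961, 42.74350357055664), 9.530139923095703)
green 509 top z 93.96878488790969 ((497.1997985839844, 308.2823181152344), (10.211526870727539, 42.5781135559082), 9.416979789733887)
{'centre': [211.7, 152.6], 'conf': 0.73} [658.3 340.7 227.4]
[468.3 303.5 224.6]
```

View pics/p1.png

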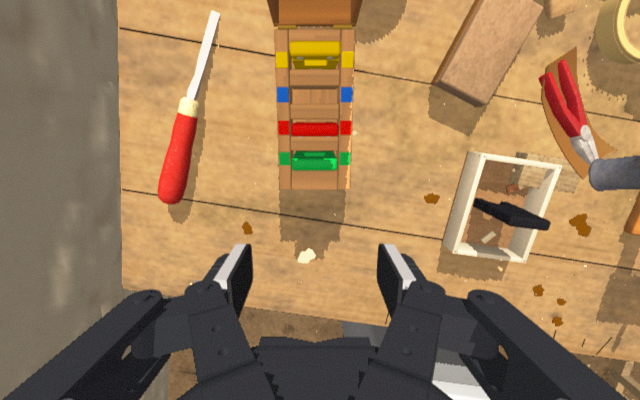

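```bash
python3 - <<'E'
from plan import *
B=tool(9.1,.25); p=np.array([678.4,338.7,210.1]); a=p+B.apply([-10,0,-55]); print(a)
plan(a,9.1,.25)
E
```

```text
[655.39687029 335.01549558 260.9161436 ]
t38.8 pos [468.3 303.5 224.6] | turn 2 x [-0.001  0.125  0.002] | shift 4 x [48.2 -0.4  2.9] f [-1.   1.  -0.4] w 0.749
```

```bash
python3 -m jog '[{"tx":0,"ty":0,"tz":-15,"ax":0,"ay":0.125,"az":0,"jaw":-0.5},{"tx":0,"ty":0,"tz":0,"ax":0,"ay":0.125,"az":0,"jaw":-0.5},{"tx":48.2,"ty":-0.4,"tz":3,"ax":0,"ay":0,"az":0,"jaw":-0.5},{"tx":48.2,"ty":-0.4,"tz":3,"ax":0,"ay":0,"az":0,"jaw":-0.5},{"tx":48.2,"ty":-0.4,"tz":5,"ax":0,"ay":0,"az":0,"jaw":-0.5}]'
python3 -m jog '[{"tx":45,"ty":-0.4,"tz":5,"ax":0,"ay":0,"az":0,"jaw":-0.5},{"tx":0,"ty":0,"tz":0,"ax":0,"ay":0,"az":0,"jaw":-0.5},{"tx":0,"ty":0,"tz":0,"ax":0,"ay":0,"az":0,"jaw":-0.5}]'
python3 - <<'E'
from plan import *
c=cap("wrist","l1.png")
for r in place_of("lid_pull","wrist")[:1]: print(r,at_d(c,r["centre"]))
plan([678.4,338.7,210.1],9.1,.25)
E
```

```text
time_s: 39.4
eef_pos: [610.1, 328.1, 265.5]
ee_rot: [-0.011, 0.989, 0.081, 0.125]
force: [0.1, 0.8, 0.2]
grip_width: 0.752
grip_force: 0.0
time_s: 39.78
eef_pos: [652.3, 335.6, 270.8]
ee_rot: [-0.011, 0.989, 0.081, 0.124]
force: [0.0, -0.1, -0.7]
grip_width: 0.75
grip_force: 0.0
{'centre': [316.8, 221.4], 'conf': 0.6} [666.77784901 335.17745978 230.47429666]
t39.9 pos [651.9 335.7 271.9] | turn 1 x [-0.003 -0.001  0.004] | shift 2 x [ 5.3  0.6 33.2] f [0.4 1.1 0. ] w 0.75
```

View pics/l1.png

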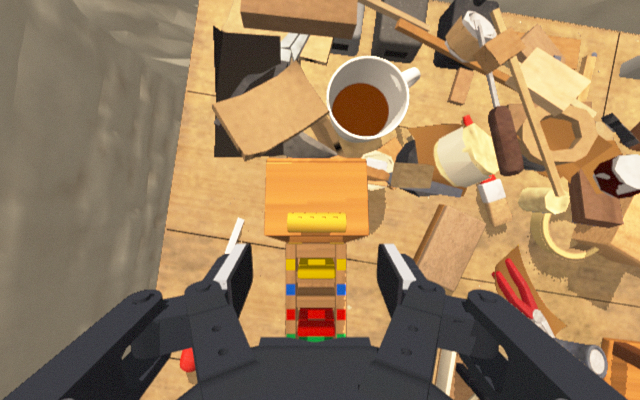

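```bash
python3 -m jog '[{"tx":2.7,"ty":2.4,"tz":0,"ax":0,"ay":0,"az":0,"jaw":-0.5},{"tx":0,"ty":0,"tz":32,"ax":0,"ay":0,"az":0,"jaw":-0.5},{"tx":0,"ty":0,"tz":32,"ax":0,"ay":0,"az":0,"jaw":-0.5},{"tx":0,"ty":0,"tz":0,"ax":0,"ay":0,"az":0,"jaw":-0.5}]'
python3 -m jog '[{"tx":0,"ty":0,"tz":0,"ax":0,"ay":0,"az":0,"jaw":0.5},{"tx":0,"ty":0,"tz":0,"ax":0,"ay":0,"az":0,"jaw":0.5},{"tx":0,"ty":0,"tz":0,"ax":0,"ay":0,"az":0,"jaw":0.5},{"tx":0,"ty":0,"tz":0,"ax":0,"ay":0,"az":0,"jaw":0.5}]' 30
python3 - <<'E'
from plan import *
s=sense(); B=tool(9.1,.25); f=np.array([np.cos(np.radians(9.3)),np.sin(np.radians(9.3)),0])
H=np.array([545.1,315.4,46])+f*81; G=s["eef_pos"]-B.apply([0,0,13.])
v=G-H; th0=np.pi-np.arctan2(v[2],v@f)-.049; print("th0",th0,"r",np.hypot(v[2],v@f))
last=None
for th in np.linspace(th0,0,15):
    g=np.array([-183*np.cos(th)+9*np.sin(th),183*np.sin(th)+9*np.cos(th)])
    if last is not None: d=B.inv().apply(f*(g-last)[0]+np.array([0,0,(g-last)[1]])); print(round(th,2),d.round(1))
    last=g
E
```

```text
time_s: 40.38
eef_pos: [670.5, 335.9, 207.7]
ee_rot: [-0.01, 0.989, 0.081, 0.122]
force: [0.3, 0.2, -0.3]
grip_width: 0.75
grip_force: 0.0
time_s: 40.88
eef_pos: [671.6, 337.5, 212.9]
ee_rot: [-0.012, 0.989, 0.081, 0.127]
force: [-0.0, 5.2, 4.7]
grip_width: 0.461
grip_force: 33.1
th0 1.7633244372514072 r 184.82748540732345
1.64 [-21.    0.1  -9.6]
1.51 [-22.    0.1  -6.9]
1.39 [-22.7   0.1  -4.1]
1.26 [-23.    0.1  -1.2]
1.13 [-23.    0.1   1.7]
1.01 [-22.6   0.1   4.6]
0.88 [-21.8   0.1   7.4]
0.76 [-20.7   0.1  10.1]
0.63 [-19.3   0.1  12.6]
0.5 [-17.6   0.   14.9]
0.38 [-15.5   0.   17. ]
0.25 [-13.3   0.   18.8]
0.13 [-10.8   0.   20.4]
0.0 [-8.2  0.  21.6]
```

```bash
python3 -m jog '[{"tx":-21,"ty":0,"tz":-9.6,"ax":0,"ay":0,"az":0,"jaw":0.5},{"tx":-22,"ty":0,"tz":-6.9,"ax":0,"ay":0,"az":0,"jaw":0.5},{"tx":-22.7,"ty":0,"tz":-4.1,"ax":0,"ay":0,"az":0,"jaw":0.5},{"tx":-23,"ty":0,"tz":-1.2,"ax":0,"ay":0,"az":0,"jaw":0.5},{"tx":0,"ty":0,"tz":0,"ax":0,"ay":0,"az":0,"jaw":0.5}]'
python3 -m jog '[{"tx":-23,"ty":0,"tz":1.7,"ax":0,"ay":0,"az":0,"jaw":0.5},{"tx":-22.6,"ty":0,"tz":4.6,"ax":0,"ay":0,"az":0,"jaw":0.5},{"tx":-21.8,"ty":0,"tz":7.4,"ax":0,"ay":0,"az":0,"jaw":0.5},{"tx":-20.7,"ty":0,"tz":10.1,"ax":0,"ay":0,"az":0,"jaw":0.5},{"tx":0,"ty":0,"tz":0,"ax":0,"ay":0,"az":0,"jaw":0.5}]'
```

```text
time_s: 41.5
eef_pos: [580.4, 322.4, 211.8]
ee_rot: [-0.012, 0.989, 0.081, 0.126]
force: [-2.3, 4.8, 6.7]
grip_width: 0.454
grip_force: 33.6
time_s: 42.12
eef_pos: [501.0, 309.3, 165.6]
ee_rot: [-0.012, 0.989, 0.081, 0.124]
force: [-11.7, 4.2, 12.0]
grip_width: 0.459
grip_force: 37.2
```

```bash
python3 -m jog '[{"tx":-20.5,"ty":0,"tz":11.5,"ax":0,"ay":0,"az":0,"jaw":0.5},{"tx":-18.5,"ty":0,"tz":14.5,"ax":0,"ay":0,"az":0,"jaw":0.5},{"tx":-15.5,"ty":0,"tz":17,"ax":0,"ay":0,"az":0,"jaw":0.5},{"tx":0,"ty":0,"tz":0,"ax":0,"ay":0,"az":0,"jaw":0.5}]'
python3 plan.py 444 299 40 9.1 .25
```

```text
time_s: 42.62
eef_pos: [459.8, 302.5, 108.8]
ee_rot: [-0.011, 0.989, 0.081, 0.124]
force: [-6.2, 7.0, 2.0]
grip_width: 0.459
grip_force: 37.6
t42.6 pos [459.8 302.5 108.8] | turn 1 x [-0.004  0.001  0.005] | shift 2 x [-16.3   0.5  31.3] f [-6.2  7.   2. ] w 0.459
```

```bash
python3 -m jog '[{"tx":-13.6,"ty":0,"tz":18.8,"ax":0,"ay":0,"az":0,"jaw":0.5},{"tx":-11.2,"ty":0,"tz":20.4,"ax":0,"ay":0,"az":0,"jaw":0.5},{"tx":-5.5,"ty":0,"tz":14,"ax":0,"ay":0,"az":0,"jaw":0.5},{"tx":0,"ty":0,"tz":0,"ax":0,"ay":0,"az":0,"jaw":0.5}]'
python3 -m jog '[{"tx":-2.5,"ty":0,"tz":7,"ax":0,"ay":0,"az":0,"jaw":0.5},{"tx":0,"ty":0,"tz":0,"ax":0,"ay":0,"az":0,"jaw":0.5}]'
```

```text
time_s: 43.12
eef_pos: [444.1, 299.9, 49.6]
ee_rot: [-0.011, 0.989, 0.081, 0.124]
force: [-7.0, 7.8, 0.6]
grip_width: 0.455
grip_force: 38.7
time_s: 43.38
eef_pos: [443.5, 299.8, 42.7]
ee_rot: [-0.011, 0.989, 0.081, 0.124]
force: [-6.6, 8.4, -0.0]
grip_width: 0.463
grip_force: 38.8
```

```bash
python3 -m jog '[{"tx":0,"ty":0,"tz":3,"ax":0,"ay":0,"az":0,"jaw":0.5},{"tx":0,"ty":0,"tz":0,"ax":0,"ay":0,"az":0,"jaw":0.5}]'
python3 -m jog '[{"tx":0,"ty":0,"tz":2,"ax":0,"ay":0,"az":0,"jaw":0.5},{"tx":0,"ty":0,"tz":0,"ax":0,"ay":0,"az":0,"jaw":0.5}]'
```

```text
time_s: 43.62
eef_pos: [443.4, 299.8, 39.5]
ee_rot: [-0.011, 0.989, 0.081, 0.123]
force: [-10.8, 8.5, -0.2]
grip_width: 0.457
grip_force: 39.0
time_s: 43.88
eef_pos: [443.4, 299.8, 37.4]
ee_rot: [-0.011, 0.989, 0.081, 0.122]
force: [-12.8, 8.0, -0.7]
grip_width: 0.456
grip_force: 39.1
```

```bash
python3 - <<'E'
from plan import *
np.set_printoptions(precision=1,suppress=True)
c=cap("wrist","c1.png"); P=cloud(c)
for r in place_of("lid_pull","wrist")[:1]: print(r,at_d(c,r["centre"]))
t=cap("top"); Q=cloud(t)
for n,p in(("wrist",P),("top",Q)):
    m=(p[...,0]>470)&(p[...,0]<620)&(p[...,1]>285)&(p[...,1]<350)&(p[...,2]>90)&(p[...,2]<150)
    X=p[m]; A=np.c_[X[:,0]-545,X[:,1]-315,np.ones(len(X))]; k=np.linalg.lstsq(A,X[:,2],rcond=None)[0]; print(n,len(X),k,np.std(X[:,2]-A@k))
E
```

```text
{'centre': [315.0, 269.6], 'conf': 0.57} [442.7 298.2  62.9]
wrist 46936 [ -0.   -0.  109.7] 0.6168405973545878
top 1170 [ -0.    0.  109.9] 2.244554886380243
```

View pics/c1.png

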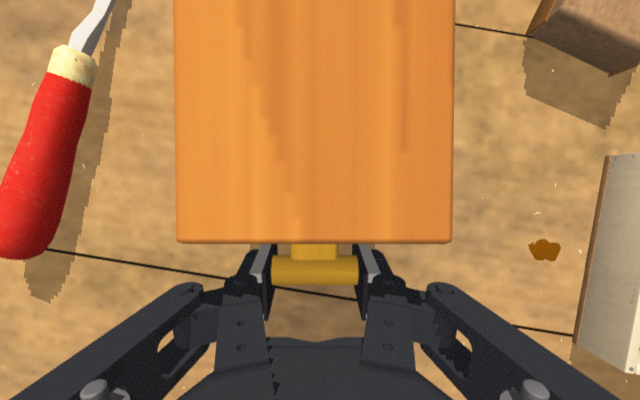

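```bash
python3 -m jog '[{"tx":0,"ty":0,"tz":0,"ax":0,"ay":0,"az":0,"jaw":-0.5},{"tx":0,"ty":0,"tz":0,"ax":0,"ay":0,"az":0,"jaw":-0.5},{"tx":0,"ty":0,"tz":0,"ax":0,"ay":0,"az":0,"jaw":-0.5},{"tx":-10,"ty":0,"tz":-40,"ax":0,"ay":0,"az":0,"jaw":-0.5},{"tx":-10,"ty":0,"tz":-60,"ax":0,"ay":0,"az":0,"jaw":-0.5}]'
python3 -m jog '[{"tx":0,"ty":0,"tz":-60,"ax":0,"ay":0,"az":0,"jaw":-0.5},{"tx":0,"ty":0,"tz":0,"ax":0,"ay":0,"az":0,"jaw":-0.5},{"tx":0,"ty":0,"tz":0,"ax":0,"ay":0,"az":0,"jaw":-0.5}]'
python3 - <<'E'
from tray import *
np.set_printoptions(precision=4,suppress=True)
for n in("wrist","top"):
    c=cap(n,"e_"+n+".png"); p=cloud(c)
    m=(p[...,0]>475)&(p[...,0]<610)&(p[...,1]>292)&(p[...,1]<340)&(p[...,2]>90)&(p[...,2]<150)
    X=p[m]; A=np.c_[X[:,0]-545,X[:,1]-315,np.ones(len(X))]; k=np.linalg.lstsq(A,X[:,2],rcond=None)[0]; print(n,len(X),k,np.std(X[:,2]-A@k))
    for q in("lid_pull","stray_a_mid","tray","cork_block","chisel_red"):
        for r in place_of(q,n)[:1]: print(q,r["centre"],round(r["conf"],2),at_d(c,r["centre"]))
a=cv2.imread('pics/e_top.png')[170:270,180:340]; cv2.imwrite('pics/e.png',cv2.resize(a,(800,500),interpolation=2))
E
```

```text
time_s: 44.65
eef_pos: [401.3, 291.4, 129.9]
ee_rot: [-0.01, 0.989, 0.081, 0.123]
force: [1.0, -0.0, 1.2]
grip_width: 0.752
grip_force: 0.0
time_s: 45.02
eef_pos: [387.4, 289.3, 187.4]
ee_rot: [-0.011, 0.989, 0.081, 0.124]
force: [-0.9, 0.1, -0.7]
grip_width: 0.751
grip_force: 0.0
wrist 7462 [ -0.0074  -0.0019 109.7975] 0.6717671896601118
lid_pull [314.9, 169.5] 0.78 [442.6234 296.8335  63.2134]
tray [507.1, 184.5] 0.76 [462.5974  93.6067  31.5614]
cork_block [475.0, 23.3] 0.58 [624.5469 155.6377  28.1006]
chisel_red [185.7, 83.7] 0.66 [514.7029 450.5608  21.4895]
top 792 [ -0.005    0.0045 110.1369] 1.913716633974793
lid_pull [241.1, 240.6] 0.56 [429.0875 309.0897   1.839 ]
tray [316.3, 228.7] 0.56 [467.1412  73.1146  79.1647]
cork_block [292.1, 175.4] 0.83 [631.6459 150.6705  27.7612]
chisel_red [193.6, 215.1] 0.83 [506.6897 454.383   19.8239]
```

View pics/e.png

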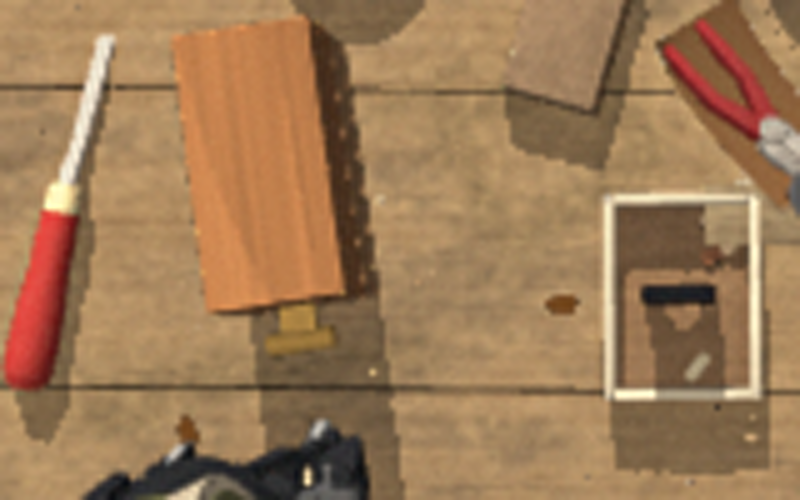

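```bash
python3 -c "
from rig import *
print(finish_job())"
```

```text
the job is handed in; nothing more can be done
None
```

The job is handed in: the green, red and yellow gauges are down in the slots of their own colours, the one black gauge stands in the tray, and the lid measured shut (about 0.01 rad). There was no blue gauge, nothing else on the bench was touched, and it took about 45 s of robot time; `finish_job()` gave no verdict.

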